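Feed used batteries into the narrow-necked recycling jar

TASK

Put the three used batteries into the green glass recycling jar, feeding them one at a time through its narrow neck, then swing the jar's steel cover fully shut over the mouth by its black knob. Leave the key safe, the terracotta dish, the bike lock key and the lip balm tin where they are.

Things in the scene. Friction and masses are not known exactly. Their poses are not given: they have to be found in the camera images.
- jar: Green see-through glass jar, 130 mm wide, 200 mm tall, fixed to the ledge by a 146 mm dark steel foot plate. Origin: centre of its underside, z up. Body straight to 125 mm, shoulder narrows to the neck (outside 50 mm, inside 42 mm) from 155 to 200 mm height. Hollow, with a 32 mm high cone rising off-centre from its floor. The cover's pivot stands on the +x side of the jar's own frame, 38 mm from the neck's axis.
- jar_mouth (a point): Centre of the jar's open mouth, level with the rim, 200 mm above the ledge. Clear opening 42 mm.
- cover (a joint): Angle of the flat steel cover (disc 54 mm wide, 4 mm thick, top face 7 mm above the rim) about a vertical pivot 38 mm from the neck's axis, in the jar's +x direction; pivot boss 11 mm above the rim at its top. 0 = shut, disc centred over the mouth, against a stop; grows counter-clockwise seen from above, to a stop at 2.2 rad. The mouth is fully clear from 1.4 rad. Light friction (0.03 N m), stays where it is left; starts swung aside, at 1.5 to 2.1 rad, so the mouth is clear.
- cover_knob (a point): Top centre of the black round knob on the cover: upright, 14 mm in diameter, standing 26 mm above the cover's top face (its top is 233 mm above the ledge); 50 mm from the pivot axis. At 0 rad it lies 12 mm past the neck's axis on the side away from the pivot; with the cover open it stands beside the mouth, 33 mm above the rim.
- big_cell: Large round blue battery with a white band near the top, standing upright: 34 mm in diameter, 61 mm tall (last 2 mm a small terminal nub), about 140 g. Origin: centre of its underside, z up.
- big_cell_mid (a point): Centre of the big battery, 30.5 mm above its underside.
- small_cell: Smaller round yellow battery with a white band near the top, standing upright: 26 mm in diameter, 50 mm tall (last 2 mm a terminal nub), about 66 g. Origin: centre of its underside, z up.
- small_cell_mid (a point): Centre of the small round battery, 25 mm above its underside.
- block_cell: Red block battery with a white band near the top, standing upright: 26 mm along its x, 17 mm along its y, 46 mm tall plus two 3 mm terminals, about 46 g. Origin: centre of its underside, z up.
- block_cell_mid (a point): Centre of the block battery, 23 mm above its underside.
- key_safe: Bystander: steel key safe lying on its back, 115 x 80 mm, 38 mm high, round turning knob on top to 54 mm. Origin: centre of its underside.
- dish: Bystander: shallow terracotta dish, 130 mm wide, 26 mm high. Origin: centre of its underside.
- bike_key: Bystander: black plastic bike lock key, 61 mm long, 8 mm thick, lying in the dish. Origin: near its middle, at its underside.
- tin: Bystander: chrome lip balm tin, 40 mm in diameter, 17 mm high. Origin: centre of its underside.

How it is judged:
On the way, in this order (a step that is already met when the one before it is completed fails the run):
1. a first battery is inside the jar (((z of big_cell_mid in the frame of jar between 0 and 0.13 m and horizontal distance between big_cell_mid and jar below 0.06 m) or (z of small_cell_mid in the frame of jar between 0 and 0.13 m and horizontal distance between small_cell_mid and jar below 0.06 m) or (z of block_cell_mid in the frame of jar between 0 and 0.13 m and horizontal distance between block_cell_mid and jar below 0.06 m))), for 0.2 s.
2. two batteries are inside the jar, fed separately ((((z of big_cell_mid in the frame of jar between 0 and 0.13 m and horizontal distance between big_cell_mid and jar below 0.06 m) and (z of small_cell_mid in the frame of jar between 0 and 0.13 m and horizontal distance between small_cell_mid and jar below 0.06 m)) or ((z of big_cell_mid in the frame of jar between 0 and 0.13 m and horizontal distance between big_cell_mid and jar below 0.06 m) and (z of block_cell_mid in the frame of jar between 0 and 0.13 m and horizontal distance between block_cell_mid and jar below 0.06 m)) or ((z of small_cell_mid in the frame of jar between 0 and 0.13 m and horizontal distance between small_cell_mid and jar below 0.06 m) and (z of block_cell_mid in the frame of jar between 0 and 0.13 m and horizontal distance between block_cell_mid and jar below 0.06 m)))), for 0.2 s.
3. all three batteries are inside the jar (z of big_cell_mid in the frame of jar between 0 and 0.13 m and horizontal distance between each of big_cell_mid, small_cell_mid, block_cell_mid and jar below 0.06 m and z of small_cell_mid in the frame of jar between 0 and 0.13 m and z of block_cell_mid in the frame of jar between 0 and 0.13 m), for 0.2 s.
At the end, for the whole second after the job is handed in: All three batteries lie at rest inside the jar (their centres less than 130 mm above its underside, within 60 mm of its axis) and the cover is shut to within 0.12 rad (all of step 3 and value of joint cover below 0.12 rad and linear speed of each of big_cell, small_cell, block_cell below 0.05 m/s); the robot touches nothing.
It fails at once if the key safe is moved by more than 30 mm (distance of key_safe from where it was at the start of the episode above 0.03 m).
It fails at once if the terracotta dish is moved by more than 30 mm (distance of dish from where it was at the start of the episode above 0.03 m).
It fails at once if the bike lock key is moved by more than 30 mm (distance of bike_key from where it was at the start of the episode above 0.03 m).
It fails at once if the lip balm tin is moved by more than 30 mm (distance of tin from where it was at the start of the episode above 0.03 m).
It also fails if it takes over 72 s, if anything falls off the work surface, if the arm or the gripper's body presses on something with over 40 N, if the wrist force passes 120 N, or if a joint passes its speed limit or range.

ROBOT

A 6-joint arm with a two-finger parallel gripper is mounted at the origin on the work surface. World frame = base frame: x ahead of the robot, y to its left, z up, the work surface at z = 0. Lengths are in m, angles in rad, forces in N, time in s.
With the tool pointing down it reaches from about 0.375 to 0.9 m from the base axis. Payload 3.1 kg.
Tool frame: the origin (TCP) lies on the centre line of the jaws, within the pads' length; the fingertips stand robot.tip_reach ahead of it and the grasp point (between the pads) is the TCP (robot.tip_reach is the distance from the TCP to the fingertips, in m); z points along the fingers, y is the direction in which the jaws open and shut (so a half turn about z gives the same grasp; the last joint's range is limited). The gripper opens to 87 mm and grips with 3 to 60 N. Pads are 19 mm wide; open, the fingers measure 117 mm over their backs; the gripper's body (75 mm by 190 mm) begins 51 mm behind the grasp point.
Start: joints at [-1.522, 0.527, 1.433, -0, 1.181, -0.178], TCP at [0.141, -0.609, 0.242] pointing down, gripper open.
Joint ranges: [-3.08, 3.08], [-0.75, 2.2], [0.22, 2.44], [-1.43, 4.57], [0, 2.65], [-2.85, 2.85]. Speed limits (rad/s): [2.79, 2.79, 3.14, 3.14, 3.14, 3.14].

INTERFACE

Orientations are given as a unit quaternion [x, y, z, w].
In Python, from rig import telemetry, viewer, robot gives the robot as it stands. The module is installed in compiled form; this text tells all that it offers.
- The arm moves only by the tool step_arm, never from a script. Its argument "targets" is a list of rows, each an object of numbers: "dx", "dy", "dz": the shift along the tool's x, y, z in m; "rx", "ry", "rz": the turn, a rotation vector about the tool's x, y, z in degrees. In form: [{"dx": .., "dy": .., "dz": .., "rx": .., "ry": .., "rz": ..}, ...]. A call has exactly 5 rows; each row is the pose to reach, as a shift and turn from the pose measured when the call began, along the tool's axes at that moment; what a row does not reach only later rows make up. A row lasts 1/8 s, in which the tool goes at most 62.5 mm and 10.7 degrees, less where a joint would pass 70% of its speed; a pose out of reach is approached as far as the arm can. A call with a gripper value outside its range is refused whole. "gripper" is the opening, from 0 (shut) to 1 (fully open), set as the call begins (left out, the last holds). The fingers move at their own pace and stop on an object; "force" is the grip in N (left out, the last holds). Time passes only in rows, so rows that repeat a pose let the fingers close, or fill a call up. It gives the time, the measured TCP pose, the force and the opening at its end, in the units of the state.
- telemetry.get_obs(): the state, without advancing time (a new reading comes with each control period).
- viewer.camera(name): name is "scene" or "top" or "wrist"; returns a dict with "img" (420x560x3 uint8, blue, green, red), "depth" (420x560 float32, m along the optical axis (not along the pixel's ray), 0 where there is no reading), "K" (3x3 intrinsics, pixels), "R" (3x3) and "t" (3): a world point X has camera coordinates R X + t. Camera axes: x right, y down, z forward; pixel columns grow to the right and rows downward; lengths in m; the calibration is good to about 2 mm. A picture is of the moment at which its call begins.
- robot.hand_in(): hands the job in, once; it reports no verdict.
The state is a dict: "time": time; "q": joint angles; "joint_velocities": joint speeds; "joint_torque": joint torques, N m; "position": TCP position; "tool_rot": TCP orientation; "ft_force": force on the tool from outside, world axes, zero at the start; "moment": the same for the moment, N m; "grip_width": finger opening in m.
Only numpy, scipy, OpenCV 4.12 (cv2) and the standard library are available. Lean on these libraries where they do the work, as an engineer would, in place of code of your own. Each camera call takes 0.05 s, during which the arm holds its last target.

## Working session

There is one attempt and no reset: what is moved stays moved. The work goes in short steps, Python scripts to look and compute and a tool call to move; the robot and the scene stay as the last step left them, time stands still between calls to the robot, and variables do not carry over. Pictures are saved under pics/ and viewed, and the job is handed in when it is done.

Besides the shell and the picture viewer there is one more tool, called after "Call:" as name(argument=value, ...), one argument or row to a line, values as JSON. step_arm: Moves the arm, as the interface text tells. Its arguments: {"type":"object","properties":{"targets":{"type":"array"},"gripper":{"type":"number"},"force":{"type":"number"}},"required":["targets"]}

```bash
mkdir -p pics; python3 - <<'E'
from rig import telemetry, viewer, robot
import cv2,numpy as np
print(telemetry.get_obs()); print(robot.tip_reach)
for n in ["scene","top"]:
    c=viewer.camera(n); cv2.imwrite(f"pics/{n}0.png",c["img"]); np.savez(f"{n}0.npz",**c); print(n,c["K"],c["R"],c["t"])
E
```

```text
{'time': 0.0, 'q': array([-1.52250683e+00,  5.28431671e-01,  1.43388759e+00, -3.77077504e-05,
        1.18138364e+00, -1.78511529e-01]), 'joint_velocities': array([-1.27147357e-03, -2.16479978e-03,  8.80665025e-04, -9.49029893e-05,
       -1.21194295e-03, -2.97058851e-04]), 'joint_torque': array([ 6.40521139e-04, -4.40037560e+01, -1.76592457e+01,  6.34595845e-02,
        5.83136827e-02, -1.55618491e-04]), 'position': array([ 0.14051684, -0.60829882,  0.24059746]), 'tool_rot': array([ 9.93575684e-01,  1.13164688e-01,  5.12537422e-05, -1.05402108e-03]), 'ft_force': array([ 1.05792747,  0.51721054, -0.74211271]), 'moment': array([-0.01277598, -0.02526834,  0.00543053]), 'grip_width': 0.08694119314727301}
0.019
scene [[542.79661341   0.         275.64119627]
 [  0.         542.79661341 209.49972437]
 [  0.           0.           1.        ]] [[ 0.36169309  0.93216366 -0.01578023]
 [ 0.54766514 -0.22613904 -0.80555821]
 [-0.75448062  0.28272256 -0.59230647]] [-0.12484843 -0.20746275  1.69114314]
top [[455.62659935   0.         282.34435882]
 [  0.         455.62659935 202.73844096]
 [  0.           0.           1.        ]] [[ 0.02829155 -0.99959568  0.00283853]
 [-0.9837294  -0.02834627 -0.17740619]
 [ 0.17741492  0.00222675 -0.98413362]] [-0.08410458  0.5966014   0.97450732]
```

View pics/scene0.png

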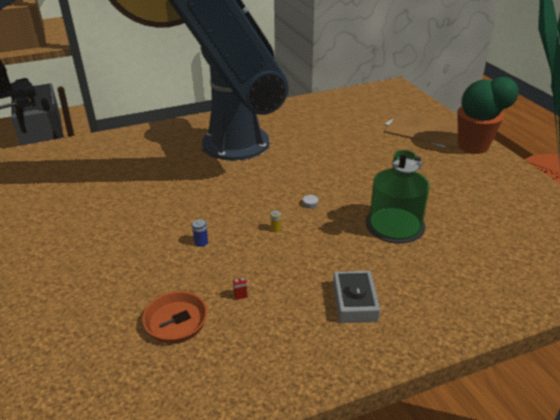

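View pics/top0.png

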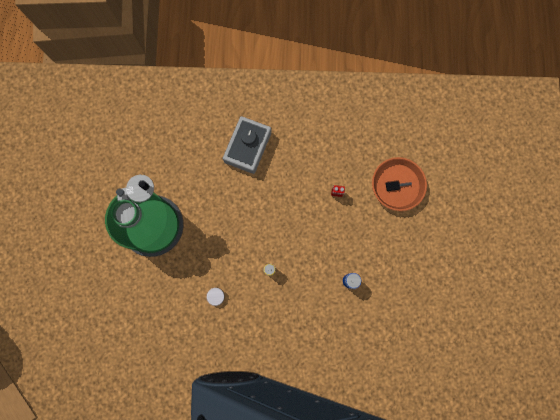

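The jar is at left in the top view: mouth near (127,214), cover at (140,188), knob at (144,187). The batteries are at (352,281), (269,270) and (338,190). Next I'll measure them.

```bash
cat > h.py <<'E'
import numpy as np,cv2
def pts(c):
    d=c["depth"];K=c["K"];v,u=np.mgrid[:d.shape[0],:d.shape[1]]
    P=np.stack([(u-K[0,2])/K[0,0]*d,(v-K[1,2])/K[1,1]*d,d],-1)
    return (P-c["t"])@c["R"]
def ray(c,u,v,z):
    K=c["K"];r=np.array([(u-K[0,2])/K[0,0],(v-K[1,2])/K[1,1],1.])@c["R"];o=-c["R"].T@c["t"]
    return o+r*(z-o[2])/r[2]
def proj(c,X):
    p=c["R"]@np.asarray(X)+c["t"];return (c["K"]@(p/p[2]))[:2]
E
python3 - <<'E'
from h import *
c=dict(np.load("top0.npz"));s=dict(np.load("scene0.npz"))
P=pts(c)
for n,(u,v,r) in dict(big=(352,281,14),small=(269,270,11),block=(338,190,11),tin=(215,297,14),safe=(247,146,35),dish=(400,186,32)).items():
    Q=P[v-r:v+r+1,u-r:u+r+1].reshape(-1,3);z=Q[:,2];m=z>max(0.012,0.6*np.percentile(z,97) if n in('big','small','block') else .012)
    q=Q[m]; hi=q[q[:,2]>np.percentile(q[:,2],90)-0.006]
    print(n,"zmax",q[:,2].max().round(4),"topmean",hi.mean(0).round(4),"bb",hi.min(0).round(3),hi.max(0).round(3),len(hi))
    if n in('block','safe'): print(cv2.minAreaRect((hi[:,:2]*1000).astype(np.float32)))
print("jar z");print((P[180:232:4,104:180:4,2]*1000).astype(int))
cv2.imwrite("pics/topjar.png",cv2.resize(c["img"][160:270,90:200],None,fx=5,fy=5,interpolation=cv2.INTER_CUBIC))
cv2.imwrite("pics/topblk.png",cv2.resize(c["img"][170:210,318:358],None,fx=12,fy=12,interpolation=cv2.INTER_CUBIC))
cv2.imwrite("pics/scjar.png",cv2.resize(s["img"][140:250,350:450],None,fx=5,fy=5,interpolation=cv2.INTER_CUBIC))
E
```

```text
big zmax 1.0651 topmean [ 0.4308 -0.2226  0.0807] bb [ 0.414 -0.244  0.056] [ 0.447 -0.069  1.065] 187
small zmax 1.0651 topmean [ 0.4497 -0.0426  0.0679] bb [ 0.416 -0.069  0.045] [ 0.463 -0.031  1.065] 104
block zmax 1.0651 topmean [ 0.6306 -0.191   0.0726] bb [ 0.416 -0.207  0.044] [ 0.645 -0.069  1.065] 79
((535.3674926757812, -129.3776397705078), (27.20969009399414, 265.1667175292969), 57.36249542236328)
tin zmax 1.0651 topmean [0.3883 0.0746 0.0481] bb [ 0.37  -0.069  0.014] [0.416 0.097 1.065] 236
safe zmax 1.0651 topmean [0.7222 0.0086 0.1475] bb [ 0.416 -0.069  0.045] [0.771 0.034 1.065] 204
((592.442138671875, -16.120147705078125), (366.28558349609375, 33.89441680908203), 11.529026985168457)
dish zmax 1.0651 topmean [ 0.6564 -0.3365  0.0485] bb [ 0.416 -0.403  0.021] [ 0.722 -0.069  1.065] 443
jar z
[[  -2    1    2   -3    0   -2   -1  206  208  206  206  206   -1   -2
     5    0    0    5    0]
 [   1    1   -1    0   -1    2  207  207  205  230  235  212  205    0
     0    0   -4    1    0]
 [   1   -1   -1   -2  211  205  203  206  204  207  219  210  206   -1
    -1 
[... 321 characters left out ...]
 [   0   -1  132  200  187  180  181  202  181  153  149  144  140  135
   130  124   75    5   -1]
 [  -2  130  198  189  184  182  180  182  201  174  148  147  140  135
   132  126   99   44    1]
 [   4  127  199  180  182  184  184  182  199  182  151  148  144  138
   131  126  107   67   16]
 [   2  132  200  181  182  181  182  182  194  176  151  149  142  139
   134  131  110   75   28]
 [   2  129  140  196  182  182  181  200  186  164  153  147  143  136
   134  130  111   79   38]
 [   0  131  140  145  202  201  195  181  168  154  150  144  142  135
   132  128  108   74   39]
 [   0  127  137  144  145  152  154  153  153  154  144  144  140  135
   131  123   98   66   34]]
```

```bash
ls pics
```

```text
scene0.png
scjar.png
top0.png
topblk.png
topjar.png
```

View pics/topjar.png

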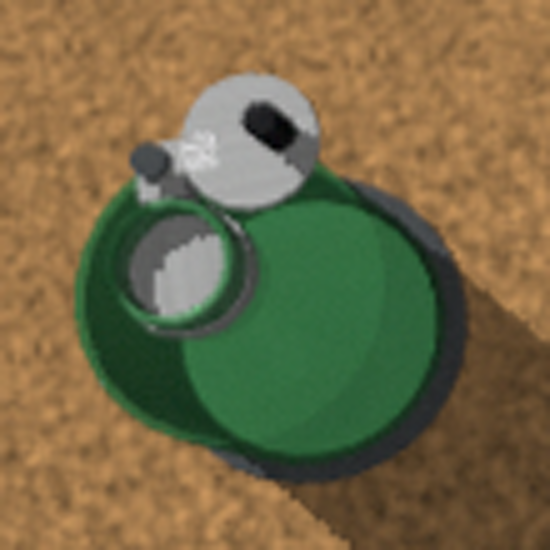

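View pics/topblk.png

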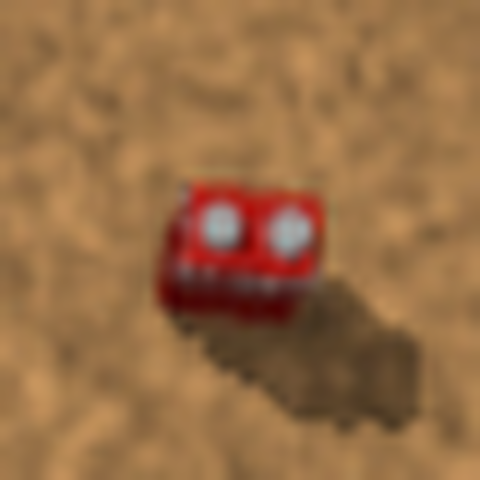

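View pics/scjar.png

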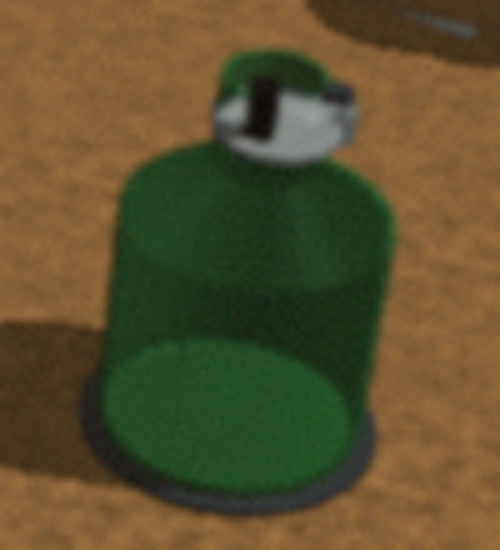

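```bash
cat > m.py <<'E'
from h import *
from scipy.optimize import least_squares
c=dict(np.load("top0.npz"));P=pts(c);P[c["depth"]<=0]=np.nan
def circ(q,r=None):
    f=(lambda p:np.hypot(q[:,0]-p[0],q[:,1]-p[1])-(p[2] if r is None else r))
    return least_squares(f,[*q[:,:2].mean(0),.02],loss='soft_l1',f_scale=.002).x
for n,(u,v,r,h) in dict(big=(352,281,14,.059),small=(269,270,11,.048),block=(338,190,11,.046),tin=(215,297,14,.017)).items():
    Q=P[v-r:v+r+1,u-r:u+r+1].reshape(-1,3);hi=Q[np.abs(Q[:,2]-h)<.006]
    e,rad=cv2.minEnclosingCircle((hi[:,:2]*1000).astype(np.float32))
    print(n,hi.mean(0).round(4),np.median(hi,0).round(4),"bbmid",((hi.min(0)+hi.max(0))/2).round(4),"size",np.ptp(hi,axis=0).round(3),"enc",np.round(e,1),round(rad,1),len(hi))
    if n=='block': print(cv2.minAreaRect((hi[:,:2]*1000).astype(np.float32)))
J=P[160:270,90:200].reshape(-1,3)
k=J[(J[:,2]>.224)&(J[:,2]<.24)];print("knob",k.mean(0),len(k),np.ptp(k,axis=0))
vv,uu=np.mgrid[160:270,90:200]
d=J[(np.abs(J[:,2]-.207)<.004)];print("disc n",len(d),"enc",cv2.minEnclosingCircle((d[:,:2]*1000).astype(np.float32)))
rim=J[(J[:,2]>.196)&(J[:,2]<.2035)&(vv.ravel()>198)];print("rim",circ(rim),circ(rim,.023),len(rim))
b=J[np.abs(J[:,2]-.211)<.003];print("z211",b.mean(0))
pl=J[np.abs(J[:,2]-.182)<.005];print("z182",pl.mean(0),np.ptp(pl,axis=0),len(pl))
E
python3 m.py
```

```text
big [ 0.431 -0.226  0.059] [ 0.4311 -0.2255  0.0592] bbmid [ 0.4304 -0.227   0.0586] size [0.033 0.033 0.011] enc [ 431.1 -226.5] 17.1 193
small [ 0.4504 -0.0423  0.048 ] [ 0.4502 -0.0419  0.0482] bbmid [ 0.4514 -0.0428  0.0477] size [0.025 0.024 0.01 ] enc [450.5 -42. ] 13.2 110
block [ 0.6358 -0.1946  0.0458] [ 0.6354 -0.1945  0.0455] bbmid [ 0.6364 -0.1946  0.046 ] size [0.019 0.026 0.011] enc [ 635.1 -194.8] 14.9 90
((636.4830932617188, -194.91830444335938), (27.005756378173828, 17.1185245513916), 83.54218292236328)
tin [0.3876 0.0784 0.0168] [0.3876 0.0787 0.0167] bbmid [0.3876 0.078  0.0166] size [0.036 0.038 0.01 ] enc [387.9  78.6] 19.7 243
knob [0.59554667 0.19534601 0.2318984 ] 49 [0.01296979 0.01248312 0.00934217]
disc n 582 enc ((580.1369018554688, 225.55001831054688), 48.11190414428711)
rim [0.54612681 0.23691188 0.02303897] [0.54612532 0.2369133  0.02      ] 179
z211 [0.58903744 0.22058147 0.20946703]
z182 [0.54617373 0.23712597 0.18198733] [0.0576086  0.04860811 0.00993587] 392
```

```bash
cat >> h.py <<'E'
from scipy.spatial.transform import Rotation as Ro
def plan(target,jaw=None):
    """shift/turn in tool axes to go to TCP target, tool down, jaws along 'jaw' deg (mod 180, nearest)"""
    from rig import telemetry
    o=telemetry.get_obs();p=np.array(o["position"]);R=Ro.from_quat(o["tool_rot"])
    y=R.as_matrix()[:,1];cur=np.degrees(np.arctan2(y[1],y[0]))
    if jaw is None: jaw=cur
    jaw=cur+(jaw-cur+90)%180-90
    a=np.radians(jaw+90);X=np.array([np.cos(a),np.sin(a),0]);Z=np.array([0,0,-1.]);Y=np.cross(Z,X)
    rv=np.degrees((R.inv()*Ro.from_matrix(np.stack([X,Y,Z],1))).as_rotvec())
    d=R.inv().apply(np.array(target)-p)
    print("t",round(o["time"],2),"p",p.round(4),"jaw",round(cur,1),"->",round(jaw,1),"w",round(o["grip_width"],4),"F",np.round(o["ft_force"],1),"q",np.round(o["q"],2))
    print("d mm",(d*1000).round(1),"dist",round(np.linalg.norm(d)*1000),"rot",rv.round(1))
E
python3 - <<'E'
from h import *
M=np.array([.5461,.2369]);Kn=np.array([.5955,.1953])
d=Kn-M;D=np.linalg.norm(d);a=(.038**2-.05**2+D*D)/2/D;h=np.sqrt(max(0,.038**2-a*a));u=d/D
for s in(1,-1):
    Pv=M+a*u+s*h*np.array([-u[1],u[0]]);print(Pv,"dir",np.degrees(np.arctan2(*(Pv-M)[::-1])))
    w=M-Pv;k=Kn-Pv;print("cover",((np.arctan2(k[1],k[0])-np.arctan2(w[1],w[0]))%(2*np.pi)))
c=dict(np.load("top0.npz"));print("boss",ray(c,120,192,.211))
plan([.4505,-.042,.16],-77)
E
```

```text
[0.58346285 0.24382945] dir 10.50689397999435
cover 1.6305476641820165
[0.54562998 0.19890291] dir -90.70870907241894
cover 4.652637642997571
boss [0.58226683 0.24330506 0.211     ]
t 0.1 p [ 0.1405 -0.6083  0.2406] jaw -77.0 -> -77.0 w 0.0867 F [ 0.4 -0.   1. ] q [-1.52  0.53  1.43 -0.    1.18 -0.18]
d mm [ 429.4 -482.    81.7] dist 651 rot [-0.1 -0.  -0. ]
```

Call:
step_arm(
  targets=[
    {"dx": 43, "dy": -48, "dz": 0},
    {"dx": 0, "dy": 0, "dz": 0},
    {"dx": 0, "dy": 0, "dz": 0},
    {"dx": 0, "dy": 0, "dz": 0},
    {"dx": 0, "dy": 0, "dz": 0},
  ],
  gripper=5,
)

```text
invalid input
```

That call was wrong: I wrote millimetres instead of metres and an invalid gripper value. It was refused, so nothing moved. Here it is again in metres.

Call:
step_arm(
  targets=[
    {"dx": 0.04, "dy": -0.045, "dz": 0.0},
    {"dx": 0.08, "dy": -0.09, "dz": 0.01},
    {"dx": 0.12, "dy": -0.135, "dz": 0.02},
    {"dx": 0.16, "dy": -0.18, "dz": 0.03},
    {"dx": 0.2, "dy": -0.225, "dz": 0.035},
  ],
  gripper=1.0,
)

```text
invalid input
```

```bash
python3 -c "
from h import *
plan([.4505,-.042,.15],-77)"
```

```text
t 0.1 p [ 0.1405 -0.6083  0.2406] jaw -77.0 -> -77.0 w 0.0867 F [ 0.4 -0.   1. ] q [-1.52  0.53  1.43 -0.    1.18 -0.18]
d mm [ 429.4 -482.    91.7] dist 652 rot [-0.1 -0.  -0. ]
```

Perhaps all six keys are required.

Call:
step_arm(
  targets=[
    {"dx": 0.04, "dy": -0.045, "dz": 0.0, "rx": 0, "ry": 0, "rz": 0},
    {"dx": 0.08, "dy": -0.09, "dz": 0.01, "rx": 0, "ry": 0, "rz": 0},
    {"dx": 0.12, "dy": -0.135, "dz": 0.02, "rx": 0, "ry": 0, "rz": 0},
    {"dx": 0.16, "dy": -0.18, "dz": 0.03, "rx": 0, "ry": 0, "rz": 0},
    {"dx": 0.2, "dy": -0.225, "dz": 0.035, "rx": 0, "ry": 0, "rz": 0},
  ],
  gripper=1.0,
)

```text
time: 0.72
position: [0.2852, -0.342, 0.2056]
tool_rot: [0.994, 0.113, 0.0, -0.001]
ft_force: [0.7, 0.2, 0.6]
grip_width: 0.0868
```

```bash
python3 -c "
from h import *
plan([.4505,-.042,.15],-77)"
```

```text
t 0.72 p [ 0.2852 -0.342   0.2056] jaw -77.0 -> -77.0 w 0.0868 F [0.7 0.2 0.6] q [-1.13  0.35  1.91  0.    0.89  0.22]
d mm [ 228.3 -255.2   56.4] dist 347 rot [-0.2 -0.  -0. ]
```

Call:
step_arm(
  targets=[
    {"dx": 0.042, "dy": -0.046, "dz": 0.0, "rx": 0, "ry": 0, "rz": 0},
    {"dx": 0.083, "dy": -0.092, "dz": 0.0, "rx": 0, "ry": 0, "rz": 0},
    {"dx": 0.125, "dy": -0.138, "dz": 0.0, "rx": 0, "ry": 0, "rz": 0},
    {"dx": 0.166, "dy": -0.184, "dz": 0.005, "rx": 0, "ry": 0, "rz": 0},
    {"dx": 0.207, "dy": -0.23, "dz": 0.015, "rx": 0, "ry": 0, "rz": 0},
  ],
)

```text
time: 1.35
position: [0.4366, -0.0697, 0.1915]
tool_rot: [0.994, 0.113, 0.001, -0.001]
ft_force: [0.2, -0.6, -0.3]
grip_width: 0.0872
```

```bash
python3 -c "
from h import *
from rig import viewer
c=viewer.camera('wrist');np.savez('w1.npz',**c);cv2.imwrite('pics/w1.png',c['img'])
plan([.4505,-.042,.12],-77)
P=pts(c);P[c['depth']<=0]=np.nan
m=(np.abs(P[...,2]-.048)<.006);q=P[m];q=q[np.hypot(q[:,0]-.4505,q[:,1]+.042)<.03]
print(len(q),q.mean(0),q.min(0),q.max(0),cv2.minEnclosingCircle((q[:,:2]*1000).astype(np.float32)))"
```

```text
t 1.4 p [ 0.438  -0.063   0.1905] jaw -76.7 -> -77.0 w 0.0874 F [1.2 1.5 0.4] q [-0.4   0.37  1.93  0.01  0.84  0.93]
d mm [ 16.8 -17.1  70.6] dist 75 rot [-0.4 -0.2  0.3]
530 [ 0.44999234 -0.04018569  0.04657477] [ 0.43663139 -0.05301087  0.04205034] [ 0.46241118 -0.02696709  0.05016188] ((449.34844970703125, -40.07374572753906), 13.1255521774292)
```

View pics/w1.png

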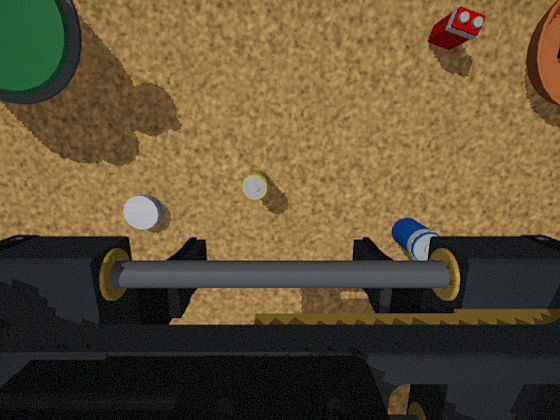

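Call:
step_arm(
  targets=[
    {"dx": 0.0165, "dy": -0.018, "dz": 0.02, "rx": 0, "ry": 0, "rz": 0},
    {"dx": 0.0165, "dy": -0.018, "dz": 0.06, "rx": 0, "ry": 0, "rz": 0},
    {"dx": 0.0165, "dy": -0.018, "dz": 0.1, "rx": 0, "ry": 0, "rz": 0},
    {"dx": 0.0165, "dy": -0.018, "dz": 0.13, "rx": 0, "ry": 0, "rz": 0},
    {"dx": 0.0165, "dy": -0.018, "dz": 0.142, "rx": 0, "ry": 0, "rz": 0},
  ],
)

```text
time: 2.02
position: [0.4492, -0.0405, 0.0471]
tool_rot: [0.993, 0.115, -0.0, -0.004]
ft_force: [-0.2, 0.2, 0.7]
grip_width: 0.0868
```

```bash
python3 -c "
from h import *
plan([.45,-.041,.047],-77)"
```

```text
t 2.02 p [ 0.4492 -0.0405  0.0471] jaw -76.7 -> -77.0 w 0.0868 F [-0.2  0.2  0.7] q [-0.34  0.67  2.01  0.02  0.47  0.98]
d mm [0.7 0.7 0.1] dist 1 rot [-0.5  0.   0.3]
```

Excellent. Close on it with moderate force.

Call:
step_arm(
  targets=[
    {"dx": 0.001, "dy": 0, "dz": 0, "rx": 0, "ry": 0, "rz": 0},
    {"dx": 0.001, "dy": 0, "dz": 0, "rx": 0, "ry": 0, "rz": 0},
    {"dx": 0.001, "dy": 0, "dz": 0, "rx": 0, "ry": 0, "rz": 0},
    {"dx": 0.001, "dy": 0, "dz": 0, "rx": 0, "ry": 0, "rz": 0},
    {"dx": 0.001, "dy": 0, "dz": 0, "rx": 0, "ry": 0, "rz": 0},
  ],
  gripper=0.0,
  force=25,
)

```text
time: 2.65
position: [0.4504, -0.0404, 0.0475]
tool_rot: [0.993, 0.115, -0.0, -0.004]
ft_force: [1.0, -0.6, 0.3]
grip_width: 0.0449
```

```bash
python3 -c "
from h import *
plan([.45,-.041,.32],90)
plan([.5461,.2369,.32],90)"
```

```text
t 2.65 p [ 0.4504 -0.0404  0.0475] jaw -76.7 -> -90.0 w 0.0449 F [ 1.  -0.6  0.3] q [-0.34  0.67  2.01  0.02  0.47  0.98]
d mm [  -0.3   -1.6 -272.5] dist 272 rot [-0.5  0.  13.3]
t 2.65 p [ 0.4504 -0.0404  0.0475] jaw -76.7 -> -90.0 w 0.0449 F [ 1.  -0.6  0.3] q [-0.34  0.67  2.01  0.02  0.47  0.98]
d mm [ 157.  -250.1 -270.4] dist 400 rot [-0.5  0.  13.3]
```

Call:
step_arm(
  targets=[
    {"dx": 0, "dy": 0, "dz": 0, "rx": 0, "ry": 0, "rz": 0},
    {"dx": 0, "dy": 0, "dz": 0, "rx": 0, "ry": 0, "rz": 0},
    {"dx": 0, "dy": 0, "dz": 0, "rx": 0, "ry": 0, "rz": 0},
    {"dx": 0, "dy": 0, "dz": 0, "rx": 0, "ry": 0, "rz": 0},
    {"dx": 0, "dy": 0, "dz": -0.04, "rx": 0, "ry": 0, "rz": 0},
  ],
)

```text
time: 3.28
position: [0.4486, -0.0402, 0.0858]
tool_rot: [0.993, 0.115, -0.003, -0.006]
ft_force: [-0.0, -0.5, 0.4]
grip_width: 0.0259
```

```bash
python3 -c "
from h import *
plan([.5461,.2369,.3],-77)"
```

```text
t 3.27 p [ 0.4486 -0.0402  0.0858] jaw -76.8 -> -77.0 w 0.0259 F [-0.  -0.5  0.4] q [-0.34  0.59  1.99  0.01  0.58  0.99]
d mm [ 157.3 -249.8 -212.1] dist 364 rot [-0.7  0.3  0.2]
```

Call:
step_arm(
  targets=[
    {"dx": 0.01, "dy": -0.015, "dz": -0.055, "rx": 0, "ry": 0, "rz": 0},
    {"dx": 0.03, "dy": -0.035, "dz": -0.11, "rx": 0, "ry": 0, "rz": 0},
    {"dx": 0.05, "dy": -0.06, "dz": -0.16, "rx": 0, "ry": 0, "rz": 0},
    {"dx": 0.07, "dy": -0.095, "dz": -0.2, "rx": 0, "ry": 0, "rz": 0},
    {"dx": 0.095, "dy": -0.14, "dz": -0.215, "rx": 0, "ry": 0, "rz": 0},
  ],
)

```text
time: 3.9
position: [0.5119, 0.1164, 0.3048]
tool_rot: [0.993, 0.115, -0.001, -0.005]
ft_force: [0.9, -0.6, -0.9]
grip_width: 0.0256
```

```bash
python3 -c "
from h import *
from rig import viewer
c=viewer.camera('wrist');np.savez('w2.npz',**c);cv2.imwrite('pics/w2.png',c['img'])
plan([.5461,.2369,.3],-77)
"
```

```text
t 3.95 p [0.5138 0.1226 0.306 ] jaw -76.6 -> -77.0 w 0.0254 F [2.4 3.  0.1] q [0.01 0.32 1.6  0.02 1.22 1.34]
d mm [  57.8 -103.6    7.9] dist 119 rot [-0.9 -0.3  0.4]
```

View pics/w2.png

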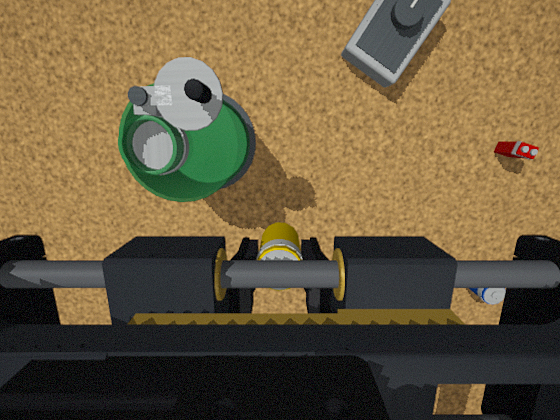

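The yellow cell is held at (281,247). The jar mouth is at (155,145), with something light grey inside the neck. I'll check the depth there.

```bash
python3 -c "
from h import *
c=dict(np.load('w2.npz'));P=pts(c);P[c['depth']<=0]=np.nan
print((np.nan_to_num(P[112:184:5,120:195:5,2])*1000).astype(int))
o=-c['R'].T@c['t'];print('cam',o)
v,u=np.mgrid[:420,:560]
m=(P[...,2]>.196)&(P[...,2]<.2035)&(u>120)&(u<192)&(v>112)&(v<180);q=P[m]
from scipy.optimize import least_squares
print(len(q),least_squares(lambda p:np.hypot(q[:,0]-p[0],q[:,1]-p[1])-p[2],[.546,.237,.023],loss='soft_l1',f_scale=.002).x)
k=P[(P[...,2]>.226)&(P[...,2]<.24)&(u<230)&(v<130)];print('knob',k.mean(0))
cv2.imwrite('pics/w2c.png',cv2.resize(c['img'][50:210,100:260],None,fx=4,fy=4,interpolation=cv2.INTER_CUBIC)[:600])
"
```

```text
[[ -2 125 130 198 197 197 197 197 188 204 205 205 206 205 204]
 [ -2 128 133 197 196 198 197 198 188 205 206 205 205 205 206]
 [123 129 198 193 187 180 180 179 198 197 206 205 205 205 204]
 [124 198 192 185 181 180 179 180 181 198 197 183 206 205 205]
 [198 197 188 180 181 181 180 180 181 180 199 192 180 172 152]
 [198 194 183 180 179 178 181 180 181 179 180 196 185 177 157]
 [198 192 184 180 179 180 179 180 180 180 179 197 188 179 161]
 [197 193 185 180 179 180 181 180 181 179 180 197 190 181 162]
 [198 196 188 180 179 181 180 178 179 181 179 199 190 180 160]
 [ -2 199 192 184 181 180 180 179 181 180 180 198 185 176 154]
 [ -1 197 198 191 183 180 180 180 180 179 197 193 179 160 151]
 [ -2  -2 198 199 193 187 181 180 181 197 195 180 154 152 149]
 [ -1  -1  -1 131 198 197 200 199 198 181 180 151 149 148 147]
 [ -2  -2  -1 124 129 135 138 141 144 147 146 144 147 144 143]
 [ -2  -1  -1  -1 126 131 133 138 138 142 141 143 141 140 140]]
cam [0.57750665 0.13144487 0.44634156]
884 [0.5451919  0.23903969 0.02283315]
knob [0.59467265 0.19793082 0.23101219]
```

View pics/w2c.png

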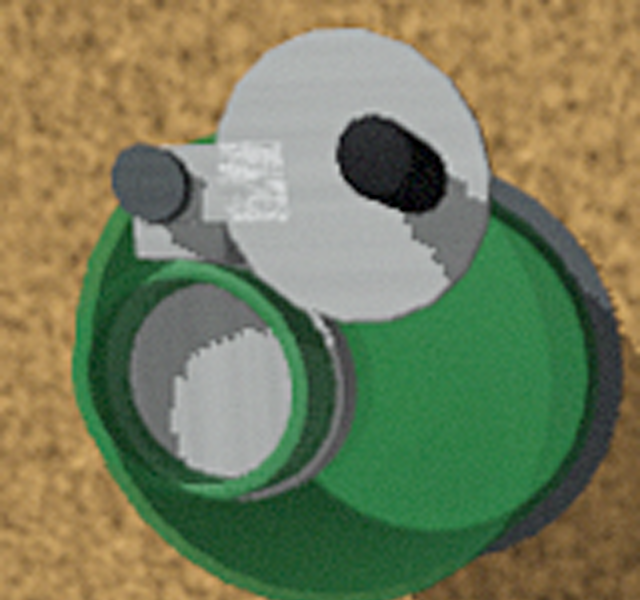

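The grey surface sits at z≈0.18 and also shows outside the neck, so it looks like the hinge's collar plate. I'll go in gently and watch the force.

```bash
python3 -c "
from h import *
plan([.5456,.238,.3],-77)
"
```

```text
t 3.95 p [0.5138 0.1226 0.306 ] jaw -76.6 -> -77.0 w 0.0254 F [2.4 3.  0.1] q [0.01 0.32 1.6  0.02 1.22 1.34]
d mm [  57.6 -104.8    7.9] dist 120 rot [-0.9 -0.3  0.4]
```

Call:
step_arm(
  targets=[
    {"dx": 0.02, "dy": -0.04, "dz": 0, "rx": -0.4, "ry": 0, "rz": 0},
    {"dx": 0.04, "dy": -0.075, "dz": 0, "rx": -0.9, "ry": -0.3, "rz": 0},
    {"dx": 0.0575, "dy": -0.105, "dz": 0.005, "rx": -0.9, "ry": -0.3, "rz": 0},
    {"dx": 0.0575, "dy": -0.105, "dz": 0.005, "rx": -0.9, "ry": -0.3, "rz": 0},
    {"dx": 0.0575, "dy": -0.105, "dz": 0.008, "rx": -0.9, "ry": -0.3, "rz": 0},
  ],
)

```text
time: 4.58
position: [0.5448, 0.2376, 0.2992]
tool_rot: [0.993, 0.117, -0.001, 0.0]
ft_force: [0.0, 0.8, -1.8]
grip_width: 0.0251
```

```bash
python3 -c "
from h import *
from rig import viewer
c=viewer.camera('top');np.savez('t3.npz',**c);cv2.imwrite('pics/t3.png',cv2.resize(c['img'][100:310,30:310],None,fx=2.8,fy=2.8)[:590])
c=viewer.camera('wrist');cv2.imwrite('pics/w3.png',c['img'])
c=viewer.camera('scene');np.savez('s3.npz',**c);cv2.imwrite('pics/s3.png',cv2.resize(c['img'][80:260,320:480],None,fx=3.3,fy=3.3))
plan([.5456,.238,.233],-77)
"
```

```text
t 4.72 p [0.545  0.237  0.2995] jaw -76.7 -> -77.0 w 0.0252 F [0.2 0.4 0.2] q [ 0.22  0.43  1.44 -0.    1.27  1.56]
d mm [ 0.9 -0.8 66.5] dist 67 rot [0.  0.1 0.3]
```

View pics/w3.png

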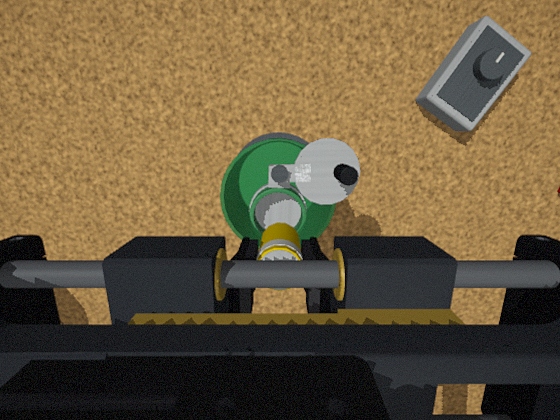

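View pics/s3.png

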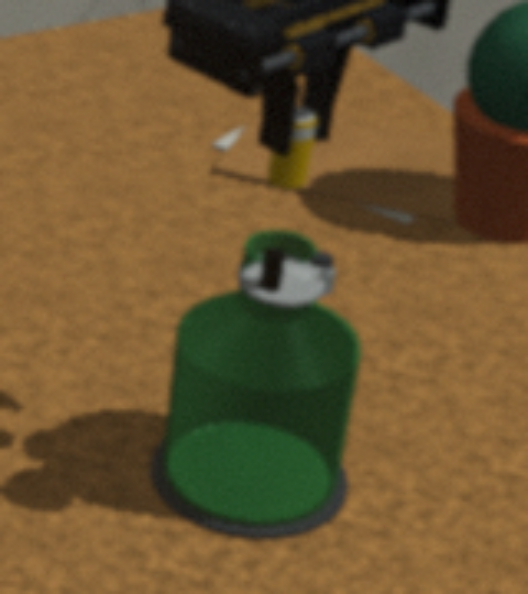

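```bash
python3 -c "
from h import *
c=dict(np.load('s3.npz'))
for X in ([.5456,.238,.2],[.545,.237,.252]): 
  p=proj(c,X);print(p,((p-[320,80])*3.3))
p=proj(c,[.545,.237,.2]);print(p)
"
```

```text
[404.31808601 154.88560271] [278.24968385 247.12248893]
[406.71618757 134.45831416] [286.16341899 179.71243673]
[403.7925313  154.84788792]
```

Call:
step_arm(
  targets=[
    {"dx": 0.001, "dy": -0.001, "dz": 0.03, "rx": 0, "ry": 0, "rz": 0},
    {"dx": 0.001, "dy": -0.001, "dz": 0.042, "rx": 0, "ry": 0, "rz": 0},
    {"dx": 0.001, "dy": -0.001, "dz": 0.052, "rx": 0, "ry": 0, "rz": 0},
    {"dx": 0.001, "dy": -0.001, "dz": 0.06, "rx": 0, "ry": 0, "rz": 0},
    {"dx": 0.001, "dy": -0.001, "dz": 0.066, "rx": 0, "ry": 0, "rz": 0},
  ],
)

```text
time: 5.35
position: [0.5459, 0.2382, 0.2335]
tool_rot: [0.993, 0.116, -0.0, 0.0]
ft_force: [-0.5, -0.3, -0.4]
grip_width: 0.0253
```

```bash
python3 -c "
from h import *
from rig import viewer
plan([.5456,.238,.233],-77)
c=viewer.camera('scene');cv2.imwrite('pics/s4.png',cv2.resize(c['img'][80:260,320:480],None,fx=3.3,fy=3.3))
"
```

```text
t 5.35 p [0.5459 0.2382 0.2335] jaw -76.7 -> -77.0 w 0.0253 F [-0.5 -0.3 -0.4] q [ 0.22  0.5   1.52 -0.    1.13  1.56]
d mm [-0.3  0.1  0.5] dist 1 rot [0.  0.  0.3]
```

View pics/s4.png

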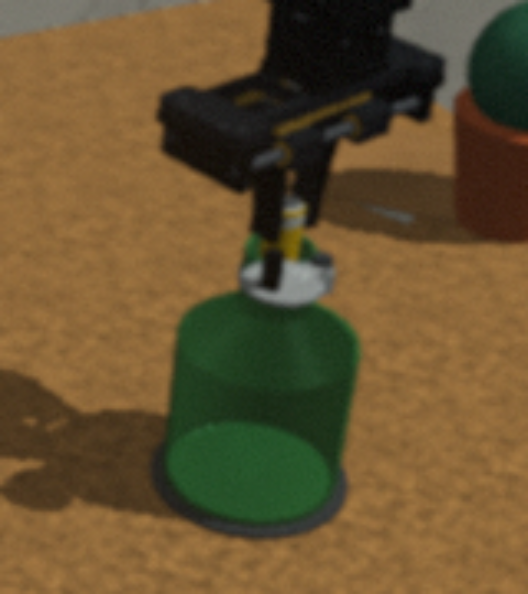

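Call:
step_arm(
  targets=[
    {"dx": 0, "dy": 0, "dz": 0, "rx": 0, "ry": 0, "rz": 0},
    {"dx": 0, "dy": 0, "dz": 0, "rx": 0, "ry": 0, "rz": 0},
    {"dx": 0, "dy": 0, "dz": 0, "rx": 0, "ry": 0, "rz": 0},
    {"dx": 0, "dy": 0, "dz": -0.01, "rx": 0, "ry": 0, "rz": 0},
    {"dx": 0, "dy": 0, "dz": -0.04, "rx": 0, "ry": 0, "rz": 0},
  ],
  gripper=0.6,
)

```text
time: 6.02
position: [0.5445, 0.2379, 0.2722]
tool_rot: [0.993, 0.116, -0.003, 0.0]
ft_force: [1.0, -0.3, 0.6]
grip_width: 0.0521
```

```bash
python3 -c "
from h import *
from rig import viewer
plan([.6355,-.1935,.27],83.5)
c=viewer.camera('scene');cv2.imwrite('pics/s5.png',cv2.resize(c['img'][80:260,320:480],None,fx=3.3,fy=3.3))
"
```

```text
t 6.03 p [0.5445 0.2379 0.2722] jaw -76.7 -> -96.5 w 0.0521 F [ 1.  -0.3  0.6] q [ 0.22  0.45  1.47 -0.    1.22  1.56]
d mm [-10.7 440.7   2.4] dist 441 rot [ 0.1  0.3 19.8]
```

View pics/s5.png

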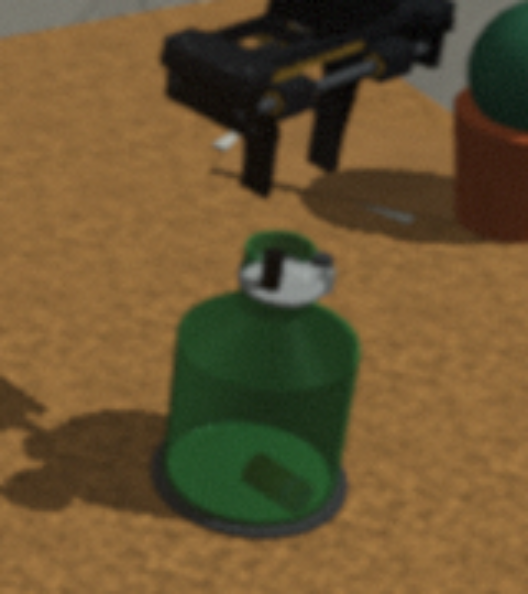

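The first battery lies on the jar floor, seen through the glass at (278,480), and the neck is clear. Next is the block.

Call:
step_arm(
  targets=[
    {"dx": 0, "dy": 0.045, "dz": -0.03, "rx": 0, "ry": 0, "rz": 4},
    {"dx": 0, "dy": 0.1, "dz": -0.04, "rx": 0, "ry": 0, "rz": 8},
    {"dx": -0.005, "dy": 0.16, "dz": -0.03, "rx": 0, "ry": 0, "rz": 12},
    {"dx": -0.005, "dy": 0.22, "dz": -0.01, "rx": 0, "ry": 0, "rz": 16},
    {"dx": -0.01, "dy": 0.28, "dz": 0.02, "rx": 0, "ry": 0, "rz": 20},
  ],
  gripper=0.8,
)

```text
time: 6.7
position: [0.6032, -0.0334, 0.2615]
tool_rot: [0.998, -0.059, 0.005, -0.0]
ft_force: [1.3, -0.7, -0.4]
grip_width: 0.0696
```

```bash
python3 -c "
from h import *
plan([.6355,-.194,.14],83.5)
"
```

```text
t 6.7 p [ 0.6032 -0.0334  0.2615] jaw -96.8 -> -96.5 w 0.0696 F [ 1.3 -0.7 -0.4] q [-0.24  0.47  1.47  0.    1.19  1.45]
d mm [ 49.9 155.8 121.8] dist 204 rot [-0.1 -0.6 -0.3]
```

Call:
step_arm(
  targets=[
    {"dx": 0.015, "dy": 0.05, "dz": 0.02, "rx": 0, "ry": 0, "rz": 0},
    {"dx": 0.03, "dy": 0.1, "dz": 0.05, "rx": 0, "ry": -0.3, "rz": 0},
    {"dx": 0.045, "dy": 0.14, "dz": 0.08, "rx": 0, "ry": -0.6, "rz": 0},
    {"dx": 0.05, "dy": 0.156, "dz": 0.1, "rx": 0, "ry": -0.6, "rz": 0},
    {"dx": 0.05, "dy": 0.156, "dz": 0.11, "rx": 0, "ry": -0.6, "rz": 0},
  ],
)

```text
time: 7.32
position: [0.635, -0.1945, 0.1507]
tool_rot: [0.998, -0.06, -0.001, -0.001]
ft_force: [-0.3, 0.1, 0.7]
grip_width: 0.0696
```

```bash
python3 -c "
from h import *
from rig import viewer
c=viewer.camera('wrist');cv2.imwrite('pics/w6.png',c['img'])
plan([.6355,-.194,.046],83.5)
P=pts(c);P[c['depth']<=0]=np.nan
m=(np.abs(P[...,2]-.0455)<.006);q=P[m];q=q[np.hypot(q[:,0]-.6355,q[:,1]+.194)<.03]
print(len(q),q.mean(0),cv2.minAreaRect((q[:,:2]*1000).astype(np.float32)))"
```

```text
t 7.38 p [ 0.6343 -0.193   0.1499] jaw -96.8 -> -96.5 w 0.0695 F [-0.   0.4 -1.6] q [-0.46  0.68  1.41  0.    1.06  1.23]
d mm [  1.7   1.2 103.9] dist 104 rot [-0.2  0.2 -0.3]
575 [ 0.63653929 -0.19310685  0.04476656] ((635.8759765625, -192.82945251464844), (25.80389404296875, 17.392621994018555), 83.7869644165039)
```

View pics/w6.png

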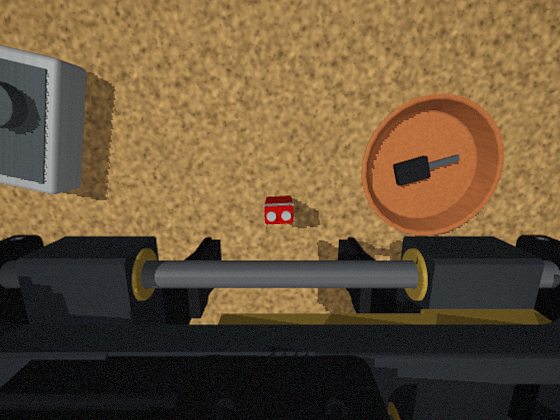

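Call:
step_arm(
  targets=[
    {"dx": 0.002, "dy": 0.001, "dz": 0.03, "rx": 0, "ry": 0, "rz": 0},
    {"dx": 0.002, "dy": 0.001, "dz": 0.06, "rx": 0, "ry": 0, "rz": 0},
    {"dx": 0.002, "dy": 0.001, "dz": 0.09, "rx": 0, "ry": 0, "rz": 0},
    {"dx": 0.002, "dy": 0.001, "dz": 0.104, "rx": 0, "ry": 0, "rz": 0},
    {"dx": 0.002, "dy": 0.001, "dz": 0.105, "rx": 0, "ry": 0, "rz": 0},
  ],
)

```text
time: 8.0
position: [0.6357, -0.1924, 0.0449]
tool_rot: [0.998, -0.059, -0.002, -0.002]
ft_force: [0.0, 0.4, -0.8]
grip_width: 0.0694
```

Call:
step_arm(
  targets=[
    {"dx": 0, "dy": 0, "dz": 0, "rx": 0, "ry": 0, "rz": 0},
    {"dx": 0, "dy": 0, "dz": 0, "rx": 0, "ry": 0, "rz": 0},
    {"dx": 0, "dy": 0, "dz": 0, "rx": 0, "ry": 0, "rz": 0},
    {"dx": 0, "dy": 0, "dz": 0, "rx": 0, "ry": 0, "rz": 0},
    {"dx": 0, "dy": 0, "dz": 0, "rx": 0, "ry": 0, "rz": 0},
  ],
  gripper=0.0,
  force=25,
)

```text
time: 8.62
position: [0.6357, -0.1926, 0.045]
tool_rot: [0.998, -0.059, -0.002, -0.002]
ft_force: [-0.1, -0.7, 0.9]
grip_width: 0.0278
```

Call:
step_arm(
  targets=[
    {"dx": 0, "dy": 0, "dz": 0, "rx": 0, "ry": 0, "rz": 0},
    {"dx": 0, "dy": 0, "dz": 0, "rx": 0, "ry": 0, "rz": 0},
    {"dx": 0, "dy": 0, "dz": -0.03, "rx": 0, "ry": 0, "rz": 0},
    {"dx": 0, "dy": 0, "dz": -0.08, "rx": 0, "ry": 0, "rz": 0},
    {"dx": 0, "dy": 0, "dz": -0.13, "rx": 0, "ry": 0, "rz": 0},
  ],
)

```text
time: 9.25
position: [0.6358, -0.1929, 0.1757]
tool_rot: [0.998, -0.059, -0.003, -0.002]
ft_force: [0.2, -0.1, -0.4]
grip_width: 0.0258
```

```bash
python3 -c "
from h import *
plan([.5456,.2375,.31],-77)
"
```

```text
t 9.25 p [ 0.6358 -0.1929  0.1757] jaw -96.8 -> -77.0 w 0.0258 F [ 0.2 -0.1 -0.4] q [-0.46  0.66  1.38  0.    1.11  1.22]
d mm [-141.  -417.3 -131.9] dist 460 rot [ -0.3   0.3 -19.8]
```

Call:
step_arm(
  targets=[
    {"dx": -0.015, "dy": -0.04, "dz": -0.03, "rx": 0, "ry": 0, "rz": -2},
    {"dx": -0.034, "dy": -0.09, "dz": -0.06, "rx": 0, "ry": 0, "rz": -4},
    {"dx": -0.052, "dy": -0.14, "dz": -0.09, "rx": 0, "ry": 0, "rz": -8},
    {"dx": -0.07, "dy": -0.19, "dz": -0.115, "rx": 0, "ry": 0, "rz": -12},
    {"dx": -0.088, "dy": -0.245, "dz": -0.132, "rx": 0, "ry": 0, "rz": -16},
  ],
)

```text
time: 9.88
position: [0.5778, 0.0615, 0.3106]
tool_rot: [0.997, 0.081, -0.001, -0.002]
ft_force: [0.9, 0.7, -0.1]
grip_width: 0.0258
```

```bash
python3 -c "
from h import *
plan([.5456,.2375,.30],-77)
"
```

```text
t 9.88 p [0.5778 0.0615 0.3106] jaw -80.7 -> -77.0 w 0.0258 F [ 0.9  0.7 -0.1] q [-0.09  0.4   1.46  0.    1.29  1.32]
d mm [  -3.2 -178.8   11.4] dist 179 rot [-0.3  0.1 -3.7]
```

Call:
step_arm(
  targets=[
    {"dx": -0.001, "dy": -0.05, "dz": 0, "rx": 0, "ry": 0, "rz": -1},
    {"dx": -0.002, "dy": -0.1, "dz": 0, "rx": 0, "ry": 0, "rz": -3},
    {"dx": -0.003, "dy": -0.15, "dz": 0, "rx": 0, "ry": 0, "rz": -3.7},
    {"dx": -0.003, "dy": -0.179, "dz": 0.005, "rx": 0, "ry": 0, "rz": -3.7},
    {"dx": -0.003, "dy": -0.179, "dz": 0.011, "rx": 0, "ry": 0, "rz": -3.7},
  ],
)

```text
time: 10.5
position: [0.5449, 0.2396, 0.3002]
tool_rot: [0.993, 0.115, -0.001, -0.002]
ft_force: [-0.6, -0.4, 0.2]
grip_width: 0.0258
```

```bash
python3 -c "
from h import *
from rig import viewer
c=viewer.camera('wrist');cv2.imwrite('pics/w7.png',c['img'])
plan([.5456,.2378,.232],-77)
"
```

```text
t 10.55 p [0.5447 0.2381 0.2991] jaw -76.8 -> -77.0 w 0.0257 F [ 0.5  0.3 -1.6] q [0.22 0.43 1.44 0.   1.28 1.56]
d mm [ 1.1  0.8 67.1] dist 67 rot [-0.2  0.3  0.2]
```

View pics/w7.png

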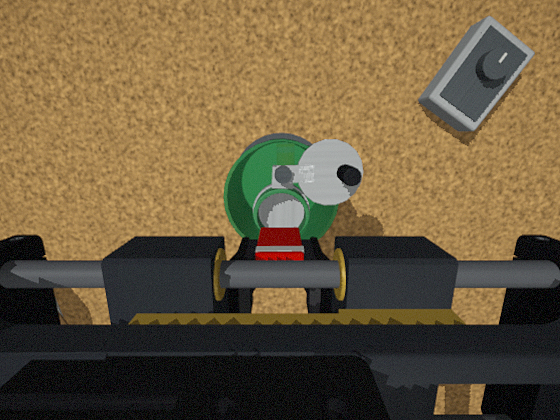

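The block is held straight at (280,243) and lined up with the mouth at (282,210), so I'll lower it.

Call:
step_arm(
  targets=[
    {"dx": 0.001, "dy": 0.001, "dz": 0.03, "rx": 0, "ry": 0, "rz": 0},
    {"dx": 0.001, "dy": 0.001, "dz": 0.042, "rx": 0, "ry": 0, "rz": 0},
    {"dx": 0.001, "dy": 0.001, "dz": 0.052, "rx": 0, "ry": 0, "rz": 0},
    {"dx": 0.001, "dy": 0.001, "dz": 0.062, "rx": 0, "ry": 0, "rz": 0},
    {"dx": 0.001, "dy": 0.001, "dz": 0.067, "rx": 0, "ry": 0, "rz": 0},
  ],
)

```text
time: 11.18
position: [0.5457, 0.2374, 0.2318]
tool_rot: [0.993, 0.114, -0.003, -0.002]
ft_force: [-0.5, 0.6, -0.8]
grip_width: 0.0257
```

Call:
step_arm(
  targets=[
    {"dx": 0, "dy": 0, "dz": 0, "rx": 0, "ry": 0, "rz": 0},
    {"dx": 0, "dy": 0, "dz": 0, "rx": 0, "ry": 0, "rz": 0},
    {"dx": 0, "dy": 0, "dz": 0, "rx": 0, "ry": 0, "rz": 0},
    {"dx": 0, "dy": 0, "dz": -0.01, "rx": 0, "ry": 0, "rz": 0},
    {"dx": 0, "dy": 0, "dz": -0.05, "rx": 0, "ry": 0, "rz": 0},
  ],
  gripper=0.6,
)

```text
time: 11.8
position: [0.5445, 0.2368, 0.2806]
tool_rot: [0.993, 0.114, -0.005, -0.002]
ft_force: [0.6, 0.6, 0.5]
grip_width: 0.0517
```

```bash
python3 -c "
from h import *
from rig import viewer
plan([.431,-.226,.2],-77)
c=viewer.camera('scene');cv2.imwrite('pics/s8.png',cv2.resize(c['img'][80:260,320:480],None,fx=3.3,fy=3.3))
"
```

```text
t 11.8 p [0.5445 0.2368 0.2806] jaw -76.9 -> -77.0 w 0.0517 F [0.6 0.6 0.5] q [0.22 0.45 1.46 0.   1.24 1.56]
d mm [-214.8  425.3   81. ] dist 483 rot [-0.2  0.6  0.1]
```

View pics/s8.png

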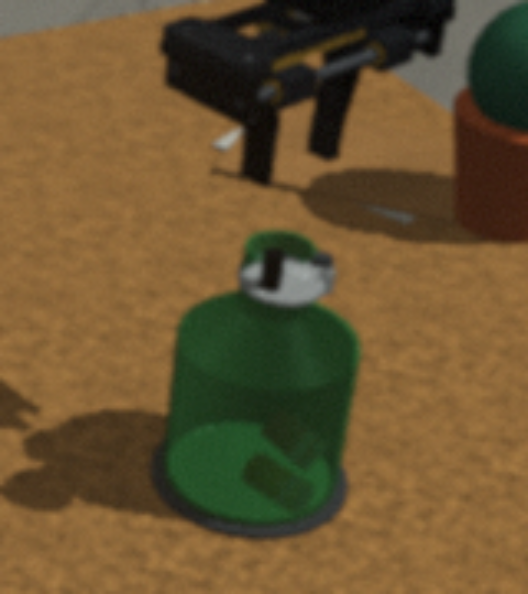

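Two dark shapes are now inside, at (278,483) and (290,438). Next is the big cell.

Call:
step_arm(
  targets=[
    {"dx": -0.027, "dy": 0.053, "dz": -0.02, "rx": 0, "ry": 0, "rz": 0},
    {"dx": -0.054, "dy": 0.106, "dz": -0.02, "rx": 0, "ry": 0, "rz": 0},
    {"dx": -0.082, "dy": 0.16, "dz": 0.0, "rx": 0, "ry": 0, "rz": 0},
    {"dx": -0.109, "dy": 0.215, "dz": 0.02, "rx": 0, "ry": 0, "rz": 0},
    {"dx": -0.136, "dy": 0.27, "dz": 0.04, "rx": 0, "ry": 0, "rz": 0},
  ],
  gripper=0.8,
)

```text
time: 12.48
position: [0.4789, -0.0526, 0.2489]
tool_rot: [0.993, 0.115, 0.003, -0.002]
ft_force: [0.8, -0.2, -0.1]
grip_width: 0.0693
```

```bash
python3 -c "
from h import *
plan([.431,-.226,.16],-77)
"
```

```text
t 12.47 p [ 0.4789 -0.0526  0.2489] jaw -76.8 -> -77.0 w 0.0693 F [ 0.8 -0.2 -0.1] q [-0.35  0.32  1.78  0.01  1.04  0.99]
d mm [-86.8 158.1  87.9] dist 201 rot [-0.1 -0.4  0.2]
```

Call:
step_arm(
  targets=[
    {"dx": -0.025, "dy": 0.045, "dz": 0.02, "rx": 0, "ry": 0, "rz": 0},
    {"dx": -0.05, "dy": 0.09, "dz": 0.045, "rx": 0, "ry": 0, "rz": 0},
    {"dx": -0.07, "dy": 0.13, "dz": 0.07, "rx": 0, "ry": 0, "rz": 0},
    {"dx": -0.087, "dy": 0.158, "dz": 0.085, "rx": 0, "ry": 0, "rz": 0},
    {"dx": -0.087, "dy": 0.158, "dz": 0.088, "rx": 0, "ry": 0, "rz": 0},
  ],
)

```text
time: 13.1
position: [0.4307, -0.2282, 0.1597]
tool_rot: [0.994, 0.113, 0.004, -0.001]
ft_force: [0.6, -0.6, 0.6]
grip_width: 0.0699
```

```bash
python3 -c "
from h import *
from rig import viewer
c=viewer.camera('wrist');c=viewer.camera('wrist');cv2.imwrite('pics/w9.png',c['img'])
plan([.431,-.226,.06],-77)
P=pts(c);P[c['depth']<=0]=np.nan
m=(np.abs(P[...,2]-.059)<.006);q=P[m];q=q[np.hypot(q[:,0]-.431,q[:,1]+.226)<.03]
print(len(q),q.mean(0),cv2.minEnclosingCircle((q[:,:2]*1000).astype(np.float32)))"
```

```text
t 13.2 p [ 0.4309 -0.2258  0.1602] jaw -76.9 -> -77.0 w 0.0697 F [ 0.2 -0.3  0.4] q [-0.72  0.47  1.86  0.01  0.81  0.62]
d mm [ -0.7   0.5 100.2] dist 100 rot [-0.2 -0.4  0.1]
1151 [ 0.43102731 -0.22427736  0.05765633] ((430.10791015625, -224.48654174804688), 17.112625122070312)
```

View pics/w9.png

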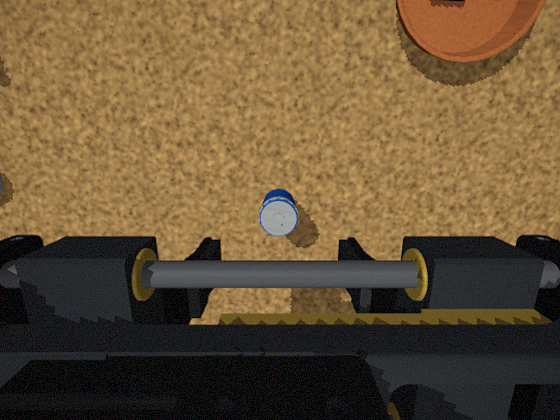

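Call:
step_arm(
  targets=[
    {"dx": 0, "dy": 0, "dz": 0.03, "rx": 0, "ry": 0, "rz": 0},
    {"dx": 0, "dy": 0, "dz": 0.06, "rx": 0, "ry": 0, "rz": 0},
    {"dx": 0, "dy": 0, "dz": 0.09, "rx": 0, "ry": 0, "rz": 0},
    {"dx": 0, "dy": 0, "dz": 0.104, "rx": 0, "ry": -0.4, "rz": 0},
    {"dx": 0, "dy": 0, "dz": 0.104, "rx": 0, "ry": -0.4, "rz": 0},
  ],
)

```text
time: 13.82
position: [0.4319, -0.2245, 0.0562]
tool_rot: [0.993, 0.115, -0.0, -0.002]
ft_force: [-0.8, 0.5, 0.5]
grip_width: 0.0696
```

Call:
step_arm(
  targets=[
    {"dx": 0, "dy": 0, "dz": 0, "rx": 0, "ry": 0, "rz": 0},
    {"dx": 0, "dy": 0, "dz": 0, "rx": 0, "ry": 0, "rz": 0},
    {"dx": 0, "dy": 0, "dz": 0, "rx": 0, "ry": 0, "rz": 0},
    {"dx": 0, "dy": 0, "dz": 0, "rx": 0, "ry": 0, "rz": 0},
    {"dx": 0, "dy": 0, "dz": 0, "rx": 0, "ry": 0, "rz": 0},
  ],
  gripper=0.0,
  force=30,
)

```text
time: 14.45
position: [0.432, -0.2247, 0.0564]
tool_rot: [0.993, 0.115, -0.0, -0.001]
ft_force: [-0.7, -0.4, 1.9]
grip_width: 0.0331
```

Call:
step_arm(
  targets=[
    {"dx": 0, "dy": 0, "dz": 0, "rx": 0, "ry": 0, "rz": 0},
    {"dx": 0, "dy": 0, "dz": -0.01, "rx": 0, "ry": 0, "rz": 0},
    {"dx": 0, "dy": 0, "dz": -0.05, "rx": 0, "ry": 0, "rz": 0},
    {"dx": 0, "dy": 0, "dz": -0.1, "rx": 0, "ry": 0, "rz": 0},
    {"dx": 0, "dy": 0, "dz": -0.15, "rx": 0, "ry": 0, "rz": 0},
  ],
)

```text
time: 15.08
position: [0.4316, -0.2248, 0.2081]
tool_rot: [0.993, 0.115, -0.0, -0.002]
ft_force: [0.7, -0.4, -1.8]
grip_width: 0.033
```

```bash
python3 -c "
from h import *
plan([.514,.12,.315],-77)
"
```

```text
t 15.07 p [ 0.4316 -0.2248  0.2081] jaw -76.8 -> -77.0 w 0.033 F [ 0.7 -0.4 -1.8] q [-0.71  0.39  1.81  0.    0.94  0.63]
d mm [ 158.9 -317.2 -105.9] dist 370 rot [-0.2  0.   0.2]
```

Call:
step_arm(
  targets=[
    {"dx": 0.022, "dy": -0.045, "dz": -0.025, "rx": 0, "ry": 0, "rz": 0},
    {"dx": 0.048, "dy": -0.095, "dz": -0.05, "rx": 0, "ry": 0, "rz": 0},
    {"dx": 0.073, "dy": -0.145, "dz": -0.075, "rx": 0, "ry": 0, "rz": 0},
    {"dx": 0.1, "dy": -0.195, "dz": -0.095, "rx": 0, "ry": 0, "rz": 0},
    {"dx": 0.125, "dy": -0.247, "dz": -0.106, "rx": 0, "ry": 0, "rz": 0},
  ],
)

```text
time: 15.7
position: [0.4973, 0.0457, 0.3166]
tool_rot: [0.993, 0.115, 0.001, -0.001]
ft_force: [0.6, -0.7, -0.5]
grip_width: 0.0332
```

Call:
step_arm(
  targets=[
    {"dx": 0.017, "dy": -0.035, "dz": 0, "rx": 0, "ry": 0, "rz": 0},
    {"dx": 0.034, "dy": -0.07, "dz": 0, "rx": 0, "ry": 0, "rz": 0},
    {"dx": 0.034, "dy": -0.07, "dz": 0, "rx": 0, "ry": 0, "rz": 0},
    {"dx": 0.034, "dy": -0.07, "dz": 0, "rx": 0, "ry": 0, "rz": 0},
    {"dx": 0.034, "dy": -0.07, "dz": 0, "rx": 0, "ry": 0, "rz": 0},
  ],
)

```text
time: 16.32
position: [0.514, 0.1205, 0.3168]
tool_rot: [0.993, 0.114, 0.001, -0.001]
ft_force: [-0.0, -1.6, -1.3]
grip_width: 0.0329
```

```bash
python3 -c "
from h import *
from rig import viewer
c=viewer.camera('wrist');np.savez('w10.npz',**c);cv2.imwrite('pics/w10.png',c['img'])
plan([.5456,.2375,.305],-77)
P=pts(c);P[c['depth']<=0]=np.nan
r=np.hypot(P[...,0]-.5456,P[...,1]-.2378)
q=P[(P[...,2]>.195)&(P[...,2]<.2025)&(r<.027)&(r>.017)]
from scipy.optimize import least_squares
print(len(q),least_squares(lambda p:np.hypot(q[:,0]-p[0],q[:,1]-p[1])-p[2],[.546,.237,.023],loss='soft_l1',f_scale=.002).x)
k=P[(P[...,2]>.226)&(P[...,2]<.24)&(np.hypot(P[...,0]-.595,P[...,1]-.197)<.02)];print('knob',k.mean(0))
b=P[(P[...,2]>.24)&(P[...,2]<.36)&(np.hypot(P[...,0]-.514,P[...,1]-.12)<.03)]
# battery rim top
"
```

```text
t 16.38 p [0.5142 0.1205 0.3168] jaw -76.9 -> -77.0 w 0.0328 F [ 0.6  0.2 -1.1] q [0.02 0.31 1.58 0.   1.25 1.36]
d mm [  57.1 -106.8   12.1] dist 122 rot [-0.1 -0.1  0.1]
911 [0.54527524 0.23911884 0.02295184]
knob [0.59471515 0.19808978 0.23092495]
```

View pics/w10.png

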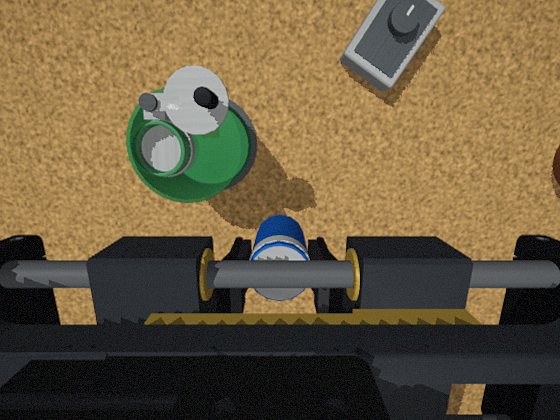

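Battery held upright at (280,255); mouth at (163,148). The wrist view puts the mouth at (.5453,.2391) and the top view at (.546,.237). I'll use the mean, with 1 mm added for the grasp offset.

Call:
step_arm(
  targets=[
    {"dx": 0.02, "dy": -0.04, "dz": 0, "rx": 0, "ry": 0, "rz": 0},
    {"dx": 0.04, "dy": -0.075, "dz": 0, "rx": 0, "ry": 0, "rz": 0},
    {"dx": 0.058, "dy": -0.107, "dz": 0.003, "rx": 0, "ry": 0, "rz": 0},
    {"dx": 0.058, "dy": -0.107, "dz": 0.01, "rx": 0, "ry": 0, "rz": 0},
    {"dx": 0.058, "dy": -0.107, "dz": 0.016, "rx": 0, "ry": 0, "rz": 0},
  ],
)

```text
time: 17.0
position: [0.546, 0.2367, 0.3004]
tool_rot: [0.994, 0.114, -0.0, -0.001]
ft_force: [-0.8, 0.1, -1.5]
grip_width: 0.0334
```

```bash
python3 -c "
from h import *
from rig import viewer
c=viewer.camera('wrist');cv2.imwrite('pics/w11.png',c['img'])
c=viewer.camera('scene');cv2.imwrite('pics/s11.png',cv2.resize(c['img'][80:260,320:480],None,fx=3.3,fy=3.3))
plan([.5464,.238,.232],-77)
X=telemetry=None
for X in ([.546,.238,.2],): print((proj(c,X)-[320,80])*3.3)
"
```

```text
t 17.1 p [0.5456 0.2364 0.3   ] jaw -77.0 -> -77.0 w 0.0334 F [ 0.2 -0.3 -1.3] q [0.22 0.43 1.44 0.   1.28 1.56]
d mm [ 1.3 -1.3 68. ] dist 68 rot [-0.1  0.1  0. ]
[278.5650697  247.39773323]
```

View pics/w11.png

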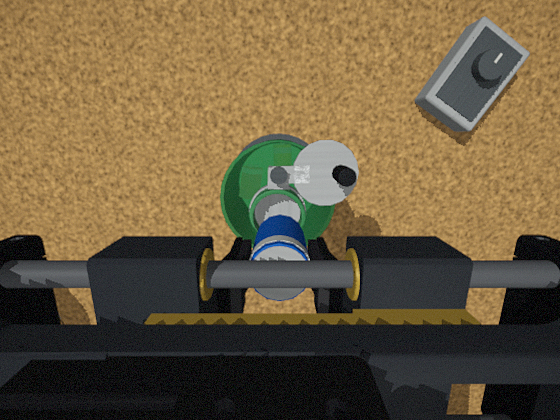

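View pics/s11.png

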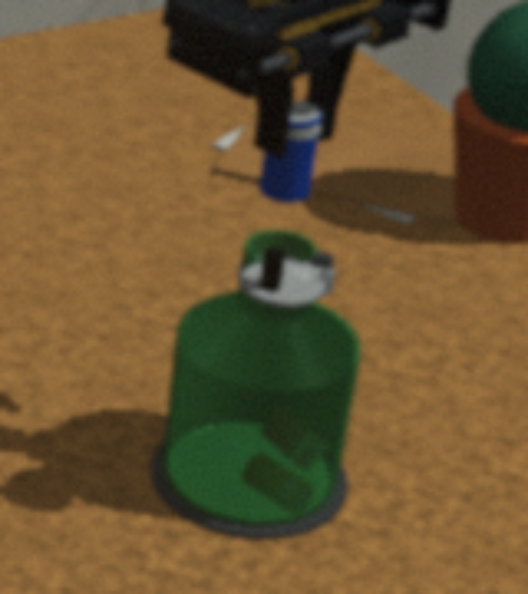

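Call:
step_arm(
  targets=[
    {"dx": 0.001, "dy": -0.0013, "dz": 0.025, "rx": 0, "ry": 0, "rz": 0},
    {"dx": 0.001, "dy": -0.0013, "dz": 0.035, "rx": 0, "ry": 0, "rz": 0},
    {"dx": 0.001, "dy": -0.0013, "dz": 0.042, "rx": 0, "ry": 0, "rz": 0},
    {"dx": 0.001, "dy": -0.0013, "dz": 0.048, "rx": 0, "ry": 0, "rz": 0},
    {"dx": 0.001, "dy": -0.0013, "dz": 0.053, "rx": 0, "ry": 0, "rz": 0},
  ],
)

```text
time: 17.73
position: [0.5465, 0.2379, 0.2472]
tool_rot: [0.994, 0.113, -0.0, -0.001]
ft_force: [0.0, -0.4, -0.8]
grip_width: 0.0332
```

```bash
python3 -c "
from h import *
plan([.5464,.2378,.232],-77)
"
```

```text
t 17.73 p [0.5465 0.2379 0.2472] jaw -77.0 -> -77.0 w 0.0332 F [ 0.  -0.4 -0.8] q [0.22 0.48 1.5  0.   1.16 1.57]
d mm [-0.1  0.1 15.2] dist 15 rot [-0.1  0.  -0. ]
```

The cell's end is below the rim with no contact force.

Call:
step_arm(
  targets=[
    {"dx": 0, "dy": 0, "dz": 0.005, "rx": 0, "ry": 0, "rz": 0},
    {"dx": 0, "dy": 0, "dz": 0.01, "rx": 0, "ry": 0, "rz": 0},
    {"dx": 0, "dy": 0, "dz": 0.014, "rx": 0, "ry": 0, "rz": 0},
    {"dx": 0, "dy": 0, "dz": 0.015, "rx": 0, "ry": 0, "rz": 0},
    {"dx": 0, "dy": 0, "dz": 0.015, "rx": 0, "ry": 0, "rz": 0},
  ],
)

```text
time: 18.35
position: [0.5465, 0.238, 0.2322]
tool_rot: [0.994, 0.113, -0.0, -0.001]
ft_force: [-1.0, -0.0, -1.2]
grip_width: 0.0337
```

Call:
step_arm(
  targets=[
    {"dx": 0, "dy": 0, "dz": 0, "rx": 0, "ry": 0, "rz": 0},
    {"dx": 0, "dy": 0, "dz": 0, "rx": 0, "ry": 0, "rz": 0},
    {"dx": 0, "dy": 0, "dz": 0, "rx": 0, "ry": 0, "rz": 0},
    {"dx": 0, "dy": 0, "dz": -0.01, "rx": 0, "ry": 0, "rz": 0},
    {"dx": 0, "dy": 0, "dz": -0.06, "rx": 0, "ry": 0, "rz": 0},
  ],
  gripper=0.65,
)

```text
time: 18.98
position: [0.5446, 0.2373, 0.2901]
tool_rot: [0.994, 0.113, -0.004, -0.0]
ft_force: [0.1, 0.6, -0.2]
grip_width: 0.0562
```

```bash
python3 -c "
from h import *
from rig import viewer
plan([.431,-.226,.2],-77)
c=viewer.camera('scene');cv2.imwrite('pics/s12.png',cv2.resize(c['img'][80:260,320:480],None,fx=3.3,fy=3.3))
"
```

```text
t 18.98 p [0.5446 0.2373 0.2901] jaw -77.0 -> -77.0 w 0.0562 F [ 0.1  0.6 -0.2] q [0.22 0.44 1.45 0.   1.26 1.57]
d mm [-214.1  426.1   91.2] dist 486 rot [-0.1  0.5 -0. ]
```

View pics/s12.png

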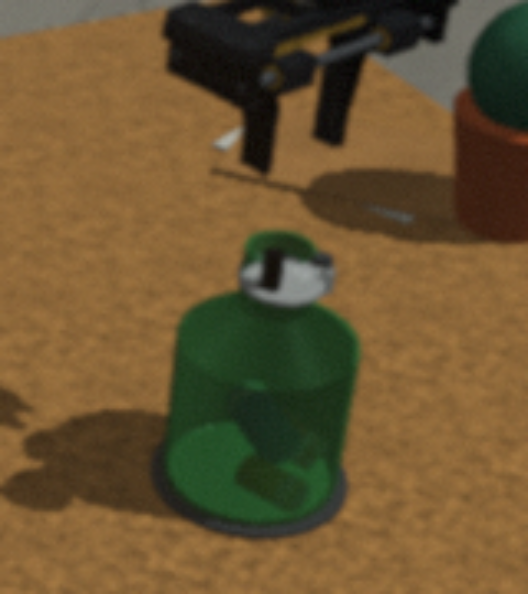

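All three batteries are in the jar; the big cell leans at (265,425). Now the cover: straddle the knob with the jaws tangential, sweep along the arc, and turn the jaws along with it.

```bash
cat > arc.py <<'E'
from h import *
M=np.array([.5457,.238]);Kn=np.array([.5951,.1967])
d=Kn-M;D=np.linalg.norm(d);a=(.038**2-.05**2+D*D)/2/D;h=np.sqrt(.038**2-a*a);u=d/D
Pv=M+a*u+h*np.array([-u[1],u[0]])
th0=np.degrees(np.arctan2(*(Kn-Pv)[::-1]))%360; th1=np.degrees(np.arctan2(*(M-Pv)[::-1]))%360
def kp(t): return Pv+.05*np.array([np.cos(np.radians(t)),np.sin(np.radians(t))])
E
python3 -c "
from arc import *
print(Pv,th0,th1,th0-th1,kp(th0),kp(th1))
plan([*Kn,.285],th0-90)
"
```

```text
[0.58300858 0.24521595] 283.9944806714052 190.94656645398416 93.04791421742104 [0.5951 0.1967] [0.53391834 0.23572128]
t 19.02 p [0.5494 0.2387 0.2998] jaw -77.0 -> -166.0 w 0.0566 F [0.6 0.1 5.2] q [0.22 0.43 1.44 0.   1.27 1.57]
d mm [34.9 51.2 15. ] dist 64 rot [-0.5 -0.4 89. ]
```

Call:
step_arm(
  targets=[
    {"dx": 0.007, "dy": 0.01, "dz": 0, "rx": 0, "ry": 0, "rz": -10},
    {"dx": 0.014, "dy": 0.02, "dz": 0, "rx": 0, "ry": 0, "rz": -20},
    {"dx": 0.021, "dy": 0.03, "dz": 0, "rx": 0, "ry": 0, "rz": -30},
    {"dx": 0.028, "dy": 0.04, "dz": 0, "rx": 0, "ry": 0, "rz": -40},
    {"dx": 0.035, "dy": 0.051, "dz": 0, "rx": 0, "ry": 0, "rz": -50},
  ],
  gripper=0.4,
)

```text
time: 19.65
position: [0.5956, 0.1967, 0.301]
tool_rot: [0.851, 0.525, 0.006, 0.001]
ft_force: [-1.1, -0.0, 0.1]
grip_width: 0.0349
```

```bash
python3 -c "
from arc import *
plan([*Kn,.285],14)
"
```

```text
t 19.65 p [0.5956 0.1967 0.301 ] jaw -26.6 -> 14.0 w 0.0349 F [-1.1 -0.   0.1] q [0.14 0.47 1.36 0.   1.3  0.6 ]
d mm [-0.4 -0.5 15.9] dist 16 rot [  0.6  -0.3 -40.6]
```

Call:
step_arm(
  targets=[
    {"dx": 0, "dy": 0, "dz": 0, "rx": 0, "ry": 0, "rz": -10},
    {"dx": 0, "dy": 0, "dz": 0, "rx": 0, "ry": 0, "rz": -20},
    {"dx": 0, "dy": 0, "dz": 0, "rx": 0, "ry": 0, "rz": -30},
    {"dx": 0, "dy": 0, "dz": 0.005, "rx": 0, "ry": 0, "rz": -40.5},
    {"dx": 0, "dy": 0, "dz": 0.01, "rx": 0, "ry": 0, "rz": -40.5},
  ],
)

```text
time: 20.27
position: [0.596, 0.1968, 0.2916]
tool_rot: [0.618, 0.787, 0.006, 0.003]
ft_force: [0.2, -0.2, -0.4]
grip_width: 0.0349
```

```bash
python3 -c "
from arc import *
from rig import viewer
for n in ('scene','wrist','top'):
  c=viewer.camera(n);cv2.imwrite('pics/%s13.png'%n,c['img'] if n=='wrist' else cv2.resize(c['img'][80:260,320:480],None,fx=3.3,fy=3.3) if n=='scene' else cv2.resize(c['img'][130:280,60:240],None,fx=3.9,fy=3.9))
plan([*Kn,.234],14)
print((proj(viewer.camera('scene'),[*Kn,.233])-[320,80])*3.3)
"
```

```text
t 20.43 p [0.5956 0.1967 0.2909] jaw 13.7 -> 14.0 w 0.0348 F [0.4 0.4 0.1] q [ 0.14  0.48  1.38  0.    1.28 -0.1 ]
d mm [-0.  -1.1 56.9] dist 57 rot [ 0.6 -0.1 -0.3]
[270.74338437 251.70399594]
```

View pics/scene13.png

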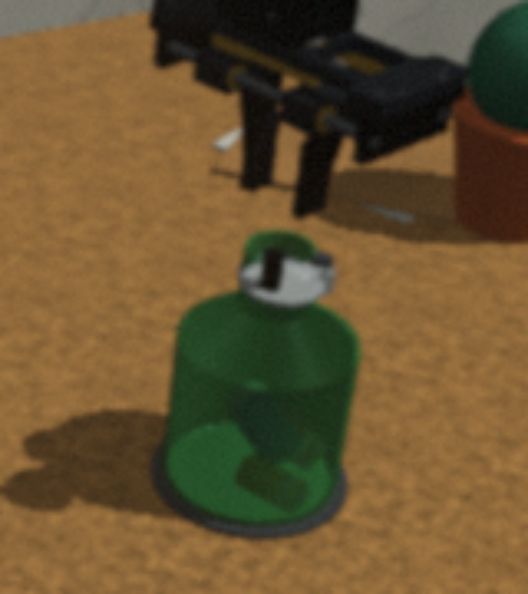

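View pics/wrist13.png

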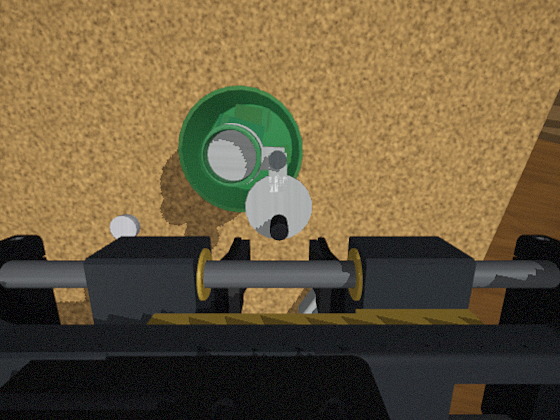

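The knob at (280,228) is centred between the fingers, so I'll lower to straddle it and then narrow the jaws.

Call:
step_arm(
  targets=[
    {"dx": 0, "dy": -0.001, "dz": 0.015, "rx": 0, "ry": 0, "rz": 0},
    {"dx": 0, "dy": -0.001, "dz": 0.03, "rx": 0, "ry": 0, "rz": 0},
    {"dx": 0, "dy": -0.001, "dz": 0.045, "rx": 0, "ry": 0, "rz": 0},
    {"dx": 0, "dy": -0.001, "dz": 0.057, "rx": 0, "ry": 0, "rz": 0},
    {"dx": 0, "dy": -0.001, "dz": 0.057, "rx": 0, "ry": 0, "rz": 0},
  ],
)

```text
time: 21.1
position: [0.5946, 0.1966, 0.2324]
tool_rot: [0.617, 0.787, 0.004, 0.002]
ft_force: [-0.6, 0.1, 0.4]
grip_width: 0.0347
```

Call:
step_arm(
  targets=[
    {"dx": 0, "dy": 0, "dz": 0, "rx": 0, "ry": 0, "rz": 0},
    {"dx": 0, "dy": 0, "dz": 0, "rx": 0, "ry": 0, "rz": 0},
    {"dx": 0, "dy": 0, "dz": 0, "rx": 0, "ry": 0, "rz": 0},
    {"dx": 0, "dy": 0, "dz": 0, "rx": 0, "ry": 0, "rz": 0},
    {"dx": 0, "dy": 0, "dz": 0, "rx": 0, "ry": 0, "rz": 0},
  ],
  gripper=0.24,
  force=5,
)

```text
time: 21.72
position: [0.5947, 0.1967, 0.2326]
tool_rot: [0.617, 0.787, 0.004, 0.002]
ft_force: [0.2, -0.1, 0.0]
grip_width: 0.0209
```

```bash
python3 -c "
from arc import *
plan([*Kn,.234],14)
from rig import telemetry
o=telemetry.get_obs();R=Ro.from_quat(o['tool_rot'])
for f in np.arange(7,57,7): 
  t=th0-f; d=R.inv().apply(np.array([*kp(t),.234])-o['position']);print(f,d.round(4))
"
```

```text
t 21.73 p [0.5947 0.1967 0.2326] jaw 13.7 -> 14.0 w 0.0209 F [ 0.2 -0.1  0. ] q [ 0.14  0.54  1.45  0.    1.15 -0.1 ]
d mm [-0.1  0.4 -1.4] dist 1 rot [ 0.5 -0.1 -0.3]
7 [ 0.0003 -0.0056 -0.0014]
14 [ 0.0014 -0.0117 -0.0015]
21 [ 0.0032 -0.0175 -0.0015]
28 [ 0.0057 -0.0231 -0.0016]
35 [ 0.0089 -0.0283 -0.0016]
42 [ 0.0126 -0.0331 -0.0017]
49 [ 0.017  -0.0374 -0.0017]
56 [ 0.0218 -0.0411 -0.0017]
```

Call:
step_arm(
  targets=[
    {"dx": 0.0003, "dy": -0.0056, "dz": -0.0015, "rx": 0, "ry": 0, "rz": 7},
    {"dx": 0.0014, "dy": -0.0117, "dz": -0.0015, "rx": 0, "ry": 0, "rz": 14},
    {"dx": 0.0032, "dy": -0.0175, "dz": -0.0015, "rx": 0, "ry": 0, "rz": 21},
    {"dx": 0.0057, "dy": -0.0231, "dz": -0.0015, "rx": 0, "ry": 0, "rz": 28},
    {"dx": 0.0089, "dy": -0.0283, "dz": -0.0015, "rx": 0, "ry": 0, "rz": 35},
  ],
)

```text
time: 22.35
position: [0.5654, 0.1983, 0.2342]
tool_rot: [0.827, 0.563, 0.005, 0.001]
ft_force: [0.2, -0.0, -0.4]
grip_width: 0.0211
```

```bash
python3 -c "
from arc import *
from rig import telemetry
plan([*kp(th0-35),.234],-21)
o=telemetry.get_obs();R=Ro.from_quat(o['tool_rot'])
for f in np.arange(7,65,7): 
  t=th0-35-f; d=R.inv().apply(np.array([*kp(t),.234])-o['position']);print(f,d.round(4))
"
```

```text
t 22.35 p [0.5654 0.1983 0.2342] jaw -21.5 -> -21.0 w 0.0211 F [ 0.2 -0.  -0.4] q [0.15 0.5  1.51 0.   1.12 0.52]
d mm [ 0.1 -0.4  0.2] dist 0 rot [ 0.4 -0.4 -0.5]
7 [ 0.0004 -0.0065  0.0001]
14 [ 0.0015 -0.0125  0.0001]
21 [ 0.0033 -0.0184  0.0001]
28 [ 0.0057 -0.0239  0.    ]
35 [ 0.0089 -0.0292  0.    ]
42 [ 0.0126 -0.034  -0.    ]
49 [ 0.017  -0.0383 -0.    ]
56 [ 0.0218 -0.0421 -0.    ]
63 [ 0.027  -0.0452  0.    ]
```

Call:
step_arm(
  targets=[
    {"dx": 0.0004, "dy": -0.0065, "dz": 0, "rx": 0, "ry": 0, "rz": 7},
    {"dx": 0.0015, "dy": -0.0125, "dz": 0, "rx": 0, "ry": 0, "rz": 14},
    {"dx": 0.0033, "dy": -0.0184, "dz": 0, "rx": 0, "ry": 0, "rz": 21},
    {"dx": 0.0057, "dy": -0.0239, "dz": 0, "rx": 0, "ry": 0, "rz": 28},
    {"dx": 0.0089, "dy": -0.0292, "dz": 0, "rx": 0, "ry": 0, "rz": 35},
  ],
)

```text
time: 22.98
position: [0.5416, 0.217, 0.2342]
tool_rot: [0.958, 0.286, 0.005, 0.0]
ft_force: [-0.3, -0.3, 0.6]
grip_width: 0.0208
```

```bash
python3 -c "
from arc import *
from rig import telemetry
plan([*kp(th0-70),.234],-56)
o=telemetry.get_obs();R=Ro.from_quat(o['tool_rot'])
for f in (6,12,18,23,26,28,30): 
  t=th0-70-f; d=R.inv().apply(np.array([*kp(t),.234])-o['position']);print(f,d.round(4))
"
```

```text
t 22.98 p [0.5416 0.217  0.2342] jaw -56.7 -> -56.0 w 0.0208 F [-0.3 -0.3  0.6] q [0.19 0.48 1.55 0.   1.1  1.18]
d mm [ 0.1 -0.2  0.2] dist 0 rot [ 0.2 -0.6 -0.7]
6 [ 0.0003 -0.0054  0.0002]
12 [ 0.0011 -0.0106  0.0002]
18 [ 0.0024 -0.0157  0.0002]
23 [ 0.0038 -0.0198  0.0002]
26 [ 0.0049 -0.0222  0.0002]
28 [ 0.0057 -0.0237  0.0002]
30 [ 0.0065 -0.0253  0.0002]
```

Call:
step_arm(
  targets=[
    {"dx": 0.0003, "dy": -0.0054, "dz": 0, "rx": 0, "ry": 0, "rz": 6},
    {"dx": 0.0011, "dy": -0.0106, "dz": 0, "rx": 0, "ry": 0, "rz": 12},
    {"dx": 0.0024, "dy": -0.0157, "dz": 0, "rx": 0, "ry": 0, "rz": 18},
    {"dx": 0.0038, "dy": -0.0198, "dz": 0, "rx": 0, "ry": 0, "rz": 21},
    {"dx": 0.0049, "dy": -0.022, "dz": 0, "rx": 0, "ry": 0, "rz": 21},
  ],
)

```text
time: 23.6
position: [0.5333, 0.238, 0.2342]
tool_rot: [0.994, 0.107, 0.005, -0.001]
ft_force: [0.1, -0.9, 0.5]
grip_width: 0.0207
```

```bash
python3 -c "
from arc import *
from rig import viewer
plan([*kp(th0-98),.234],-77)
c=viewer.camera('wrist');cv2.imwrite('pics/w14.png',c['img'])
c=viewer.camera('top');cv2.imwrite('pics/t14.png',cv2.resize(c['img'][130:280,60:240],None,fx=3.9,fy=3.9))
"
```

```text
t 23.6 p [0.5333 0.238  0.2342] jaw -77.7 -> -77.0 w 0.0207 F [ 0.1 -0.9  0.5] q [ 0.23  0.48  1.55 -0.    1.1   1.58]
d mm [ 0.4 -1.9  0.2] dist 2 rot [-0.  -0.6 -0.7]
```

View pics/w14.png

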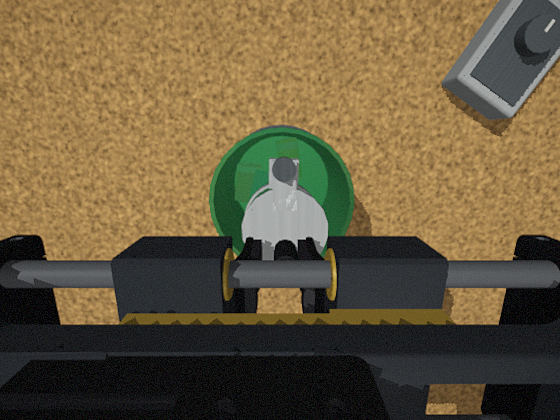

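The cover is nearly over the mouth, with its disc at (285,225). I'll push it gently to the stop.

Call:
step_arm(
  targets=[
    {"dx": 0, "dy": -0.001, "dz": 0, "rx": 0, "ry": 0, "rz": 0},
    {"dx": 0, "dy": -0.0015, "dz": 0, "rx": 0, "ry": 0, "rz": 0},
    {"dx": 0, "dy": -0.002, "dz": 0, "rx": 0, "ry": 0, "rz": 0},
    {"dx": 0, "dy": -0.0025, "dz": 0, "rx": 0, "ry": 0, "rz": 0},
    {"dx": 0, "dy": -0.003, "dz": 0, "rx": 0, "ry": 0, "rz": 0},
  ],
)

```text
time: 24.32
position: [0.5331, 0.2403, 0.2342]
tool_rot: [0.994, 0.108, 0.005, 0.0]
ft_force: [0.4, -5.7, 0.4]
grip_width: 0.0212
```

The reaction is 5.7 N, while sliding friction would be only about 0.6 N, so the cover is at its stop. Back off and lift.

Call:
step_arm(
  targets=[
    {"dx": 0, "dy": 0.003, "dz": 0, "rx": 0, "ry": 0, "rz": 0},
    {"dx": 0, "dy": 0.003, "dz": 0, "rx": 0, "ry": 0, "rz": 0},
    {"dx": 0, "dy": 0.003, "dz": -0.02, "rx": 0, "ry": 0, "rz": 0},
    {"dx": 0, "dy": 0.003, "dz": -0.06, "rx": 0, "ry": 0, "rz": 0},
    {"dx": 0, "dy": 0.003, "dz": -0.1, "rx": 0, "ry": 0, "rz": 0},
  ],
)

```text
time: 24.95
position: [0.5325, 0.2378, 0.335]
tool_rot: [0.994, 0.108, 0.005, -0.0]
ft_force: [0.9, 0.5, -0.4]
grip_width: 0.0211
```

Call:
step_arm(
  targets=[
    {"dx": -0.02, "dy": 0.05, "dz": 0, "rx": 0, "ry": 0, "rz": 0},
    {"dx": -0.04, "dy": 0.1, "dz": 0, "rx": 0, "ry": 0, "rz": 0},
    {"dx": -0.06, "dy": 0.15, "dz": 0, "rx": 0, "ry": 0, "rz": 0},
    {"dx": -0.06, "dy": 0.16, "dz": 0, "rx": 0, "ry": 0, "rz": 0},
    {"dx": -0.06, "dy": 0.16, "dz": 0, "rx": 0, "ry": 0, "rz": 0},
  ],
)

```text
time: 25.58
position: [0.5087, 0.0687, 0.3347]
tool_rot: [0.994, 0.107, 0.005, -0.001]
ft_force: [0.7, 1.6, -0.6]
grip_width: 0.0209
```

```bash
python3 -c "
from arc import *
from rig import viewer
plan([.5,0,.3],-77)
c=viewer.camera('top');cv2.imwrite('pics/t15.png',c['img'])
P=pts(c);P[c['depth']<=0]=np.nan
k=P[(P[...,2]>.224)&(P[...,2]<.24)&(np.hypot(P[...,0]-.54,P[...,1]-.235)<.05)];print('knob',len(k),k.mean(0))
kk=k.mean(0)[:2];print('angle rad',np.arctan2(*(kk-[.583,.2438])[::-1])%(2*np.pi)-np.radians(th1))
c=viewer.camera('scene');cv2.imwrite('pics/s15.png',cv2.resize(c['img'][80:260,320:480],None,fx=3.3,fy=3.3))
"
```

```text
t 25.57 p [0.5087 0.0687 0.3347] jaw -77.7 -> -77.0 w 0.0209 F [ 0.7  1.6 -0.6] q [-0.09  0.27  1.59  0.    1.27  1.27]
d mm [-23.5  65.3  34.4] dist 77 rot [-0.  -0.6 -0.7]
knob 0 [nan nan nan]
angle rad nan<string>:7: RuntimeWarning: Mean of empty slice.
  ret = um.true_divide(
<string>:8: RuntimeWarning: Mean of empty slice.
```

View pics/t15.png

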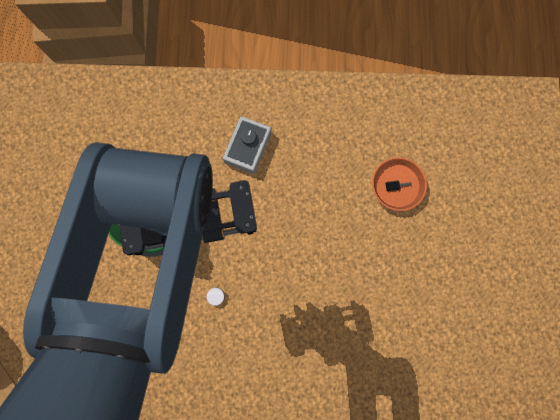

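View pics/s15.png

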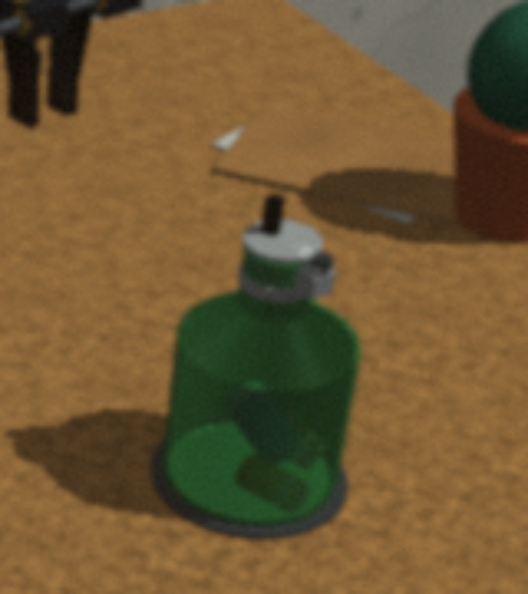

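The scene view shows the cover on the mouth. The arm blocks the top view, so I'll clear it and measure the angle.

Call:
step_arm(
  targets=[
    {"dx": -0.02, "dy": 0.05, "dz": 0, "rx": 0, "ry": 0, "rz": 0},
    {"dx": -0.04, "dy": 0.1, "dz": 0, "rx": 0, "ry": 0, "rz": 0},
    {"dx": -0.06, "dy": 0.15, "dz": 0, "rx": 0, "ry": 0, "rz": 0},
    {"dx": -0.08, "dy": 0.2, "dz": 0, "rx": 0, "ry": 0, "rz": 0},
    {"dx": -0.1, "dy": 0.25, "dz": 0, "rx": 0, "ry": 0, "rz": 0},
  ],
)

```text
time: 26.3
position: [0.4652, -0.196, 0.3333]
tool_rot: [0.994, 0.109, 0.006, -0.001]
ft_force: [0.6, -0.5, 0.7]
grip_width: 0.0209
```

Call:
step_arm(
  targets=[
    {"dx": -0.01, "dy": 0.03, "dz": 0, "rx": 0, "ry": 0, "rz": 0},
    {"dx": -0.02, "dy": 0.05, "dz": 0, "rx": 0, "ry": 0, "rz": 0},
    {"dx": -0.02, "dy": 0.06, "dz": 0, "rx": 0, "ry": 0, "rz": 0},
    {"dx": -0.02, "dy": 0.06, "dz": 0, "rx": 0, "ry": 0, "rz": 0},
    {"dx": -0.02, "dy": 0.06, "dz": 0, "rx": 0, "ry": 0, "rz": 0},
  ],
)

```text
time: 26.92
position: [0.4592, -0.2576, 0.333]
tool_rot: [0.994, 0.11, 0.006, -0.001]
ft_force: [0.2, 0.7, -0.0]
grip_width: 0.021
```

```bash
python3 -c "
from arc import *
from rig import viewer
plan([.5,0,.3],-77)
c=viewer.camera('top');cv2.imwrite('pics/t16.png',cv2.resize(c['img'][130:340,30:310],None,fx=2.8,fy=2.8))
P=pts(c);P[c['depth']<=0]=np.nan
k=P[(P[...,2]>.224)&(P[...,2]<.24)&(np.hypot(P[...,0]-.54,P[...,1]-.235)<.05)];print('knob',len(k),k.mean(0))
kk=k.mean(0)[:2];pv=np.array([.5829,.2438])
m=np.array([.5461,.2369]) # all from top cam
print('angle rad',(np.arctan2(*(kk-pv)[::-1])-np.arctan2(*(m-pv)[::-1])+np.pi)%(2*np.pi)-np.pi)
for n,(u,v,r,h) in dict(tin=(215,297,14,.017),).items():
    Q=P[v-r:v+r+1,u-r:u+r+1].reshape(-1,3);print(n,Q[np.abs(Q[:,2]-h)<.006].mean(0))
w=viewer.camera('scene');P=pts(w);k=P[(P[...,2]>.224)&(P[...,2]<.24)&(np.hypot(P[...,0]-.54,P[...,1]-.235)<.05)];print(len(k),k.mean(0))
c0=np.load('top0.npz')
"
```

```text
t 26.93 p [ 0.4592 -0.2576  0.333 ] jaw -77.3 -> -77.0 w 0.021 F [ 0.2  0.7 -0. ] q [-0.73  0.29  1.56  0.01  1.28  0.62]
d mm [  95.9 -242.3   34.5] dist 263 rot [-0.1 -0.7 -0.3]
knob 53 [0.53389377 0.23407295 0.23187901]
angle rad 0.010591333556142501
tin [0.38773323 0.07851691 0.01687012]
37 [0.53703017 0.23435899 0.23049896]
```

View pics/t16.png

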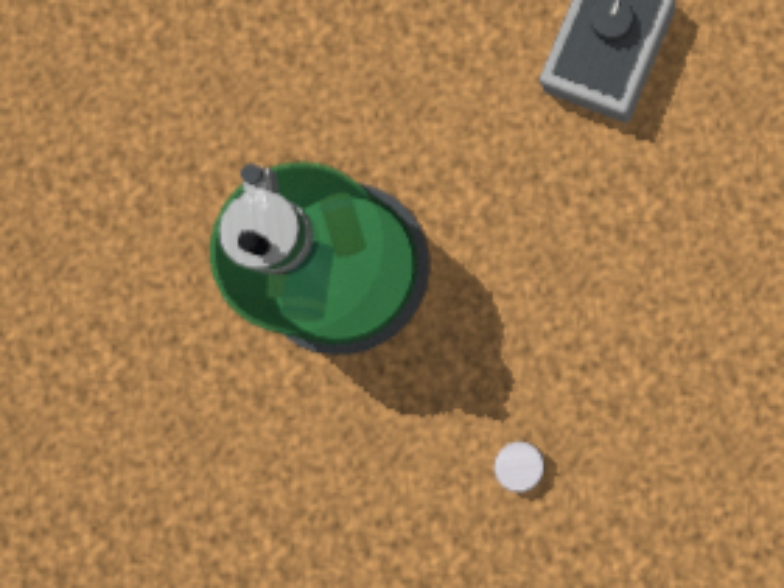

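The cover measures about 0.01 rad, so it is shut. Through the glass I can see batteries at (343,225) and (305,282), with part of the third at (275,285). The arm is clear, so I'll hand in.

```bash
python3 -c "
from rig import robot
print(robot.hand_in())"
```

```text
the job is handed in; nothing more can be done
None
```

The job is handed in: all three batteries are in the jar and the cover is shut. I fed them in one at a time (small, block, then big), and the robot's clock read about 27 s of the 72 s allowed.

- **Batteries:** all three showed through the glass low in the jar. I saw no contact force while lowering any of them. I did not measure their resting heights.
- **Cover:** I straddled the knob and swept it until it pushed back with about 6 N, which I took as the stop. The top camera then measured about 0.01 rad from shut.
- **Bystanders:** the tin measured in the same place as at the start. The key safe, dish and bike key looked unmoved in the late pictures, but I did not measure them.
- **Robot:** the arm was clear of everything at hand-in.

**Checks that disagreed or failed:**
- The top and wrist cameras put the jar mouth about 2 mm apart; I used the mean.
- The scene camera put the shut knob about 3 mm from where the top camera did.
- The cameras showed a flat grey surface about 20 mm down inside the neck, but nothing blocked the batteries.
- My first two move calls were refused as invalid input and moved nothing. The first was wrongly written in millimetres with an out-of-range gripper value; the second left out the rotation values.

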